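Load the sample reader's sledge with upright vials

ROBOT

A 6-joint arm with a two-finger parallel gripper is mounted at the origin on the work surface. World frame = base frame: x ahead of the robot, y to its left, z up, the work surface at z = 0. Lengths are in m, angles in rad, forces in N, time in s.
With the tool pointing down it reaches from about 0.35 to 0.85 m from the base axis. Payload 8.1 kg.
Tool frame: the origin (TCP) lies midway between the tips of the shut fingers; the grasp point (between the pads) lies 19 mm behind it; z points along the fingers, y is the line along which they close (so a half turn about z gives the same grasp; the last joint's range is limited). The gripper opens to 93 mm and grips with 3 to 60 N. Pads are 15 mm wide; open, the fingers measure 128 mm over their backs; the gripper's body (75 mm by 188 mm) begins 65 mm behind the grasp point.
Start: joints at [1.229, 0.13, 1.488, -0, 1.523, -0.085], TCP at [0.152, 0.58, 0.219] pointing down, gripper open.
Joint ranges: [-2.96, 2.96], [-0.89, 2.26], [0.02, 2.5], [-1.34, 4.48], [0, 2.73], [-2.66, 2.66]. Speed limits (rad/s): [2.39, 2.39, 2.79, 3.14, 3.14, 3.14].

INTERFACE

Orientations are given as a 3x3 rotation matrix whose columns are the frame's x, y, z axes.
In Python, from bench import robot gives the robot as it stands. The module is installed in compiled form; this text tells all that it offers.
- The arm moves only by the tool servo_tool, never from a script. Its argument "moves" is a list of rows, each a list of 5 numbers: the finger opening in m, from 0 to 0.093, then the shift along the world's x, y, z in m, then the turn about the world's z in rad. In form: [[hand, dx, dy, dz, yaw], ...]. A call has 1 to 8 rows; each row is the pose to reach, as a shift and turn from the pose commanded when the call began; what a row does not reach only later rows make up. A row lasts 1/10 s, in which the tool goes at most 50 mm and 8.59 degrees, less where a joint would pass 70% of its speed; a pose out of reach is approached as far as the arm can. A call with a gripper value outside its range is refused whole. The fingers move at their own pace and stop on an object; the grip force is fixed at half the most. Time passes only in rows, so rows that repeat a pose let the fingers close. It gives the time, the measured TCP pose, the force, the opening and the grip force at its end, in the units of the state.
- robot.get_state(): the state, without advancing time (a new reading comes with each control period).
- robot.get_image(name): name is "scene" or "top" or "wrist"; returns a dict with "image" (480x640x3 uint8, red, green, blue), "fov_y" (degrees; the focal length in pixels is half the picture's height over the tangent of half this angle, whatever the lens; pixels are square), "cx", "cy" (the principal point, pixels), "xyz" and "orientation" of the camera in the world. Camera axes: x right, y down, z forward; pixel columns grow to the right and rows downward; lengths in m; the calibration is good to about 2 mm. A picture is of the moment at which its call begins. There is no depth.
- robot.sign_off(): hands the job in; it is judged then, once.
Trained networks look in a picture, given as the dict that the camera call returned (one of the last four; its "shot" number tells which), for a name from the list of things; names that differ only in an ending like _2 or _b are one class to them, and where a whole thing is asked for, a point or a joint stands for the part that bears it (a point fixed in the world has none). Each returns a list of dicts, best first, with "p" (0 to 1); they miss things now and then, are a little off and sometimes report something else, mostly with a low value. They report only what shows in the picture. A call takes as long as a camera call.
- robot.boxes_of(query, picture): "location" ([x, y, z] in m, in the coordinates of the camera as it stood for that picture, good to about 4 mm: the middle of the surface that is visible of it).
- robot.masks_of(query, picture): "region" (480x640 bool, what is visible of it).
- robot.mark_of(query, picture): "location" ([x, y, z] in m, in the coordinates of the camera as it stood for that picture, good to about 4 mm: a listed point, or the origin of a listed thing).
The state is a dict: "t": time; "q": joint angles; "qvel": joint speeds; "joint_efforts": joint torques, N m; "ee_pos": TCP position; "orientation": TCP orientation; "ft_force": force on the tool from outside, world axes, zero at the start; "ft_torque": the same for the moment, N m; "finger_gap": finger opening in m; "finger_force": force on a finger pad.
Only numpy, scipy, OpenCV 4.12 (cv2) and the standard library are available. Lean on these libraries where they do the work, as an engineer would, in place of code of your own. Each camera call takes 0.05 s, during which the arm holds its last target. There are 200 camera calls.

TASK

Log this batch in the reader: draw its sledge all the way out to the yellow stop, then stand every orange vial on the bench upright, cap up, on the sledge's deck, including those that have toppled over. With all of them aboard, slide the sledge fully home against the reader so that every vial is still standing on the deck, and let go. Leave everything else on the bench where it is.

Things in the scene. Friction and masses are not known exactly. Their poses are not given: they have to be found in the camera images.
- sledge (a joint): travel of the sledge along its slide, m: 0 = fully home against the reader, 0.200 = drawn out to the yellow stop. Stays where it is left; about 2 N moves it.
- deck (a point): centre of the sledge deck's flat upper surface, 22 mm above the bench; moves with the sledge. Axes: x across the slide (away from the robot), y along the slide towards the reader, z up; the sledge draws out along -y. The flat is 160 mm in x by 190 mm in y, inside a blue lip 6 mm high and 5 mm wide.
- grip (a point): top centre of the sledge's upright black square grip post, 18 x 18 mm and 52 mm high, standing 140 mm to -y of the deck centre (40 mm beyond the deck's edge); its top is 74 mm above the bench; axes as the deck's.
- reader: white reader box (170 x 100 x 110 mm high) with its grey slide base, fixed; yellow stop at the other end. Origin on the bench in the slide's centre line, axes as the deck's; the box fills y 215 to 315 mm, the base reaches y -280 mm and is 130 mm wide. A thin steel guard bar, top 59 mm above the bench, runs behind the deck at x +96 mm from y -190 mm to the box. Yaw varies a little.
- vial1: orange square sample vial, 40 x 40 mm in section, 70 mm tall: 56 mm square orange body with a label, then a white round cap 34 mm across and 14 mm high; 0.08 kg or so. Origin at the centre of its foot, its own z axis runs from foot to cap. Starts toppled, lying on one flat side. May be absent (None).
- vial2: orange square sample vial, 40 x 40 mm in section, 70 mm tall: 56 mm square orange body with a label, then a white round cap 34 mm across and 14 mm high; 0.08 kg or so. Origin at the centre of its foot, its own z axis runs from foot to cap. Starts toppled, lying on one flat side. May be absent (None).
- vial3: orange square sample vial, 40 x 40 mm in section, 70 mm tall: 56 mm square orange body with a label, then a white round cap 34 mm across and 14 mm high; 0.08 kg or so. Origin at the centre of its foot, its own z axis runs from foot to cap. Starts toppled, lying on one flat side. May be absent (None).
- vial4: orange square sample vial, 40 x 40 mm in section, 70 mm tall: 56 mm square orange body with a label, then a white round cap 34 mm across and 14 mm high; 0.08 kg or so. Origin at the centre of its foot, its own z axis runs from foot to cap. Starts standing on the bench. May be absent (None).
- vial5: orange square sample vial, 40 x 40 mm in section, 70 mm tall: 56 mm square orange body with a label, then a white round cap 34 mm across and 14 mm high; 0.08 kg or so. Origin at the centre of its foot, its own z axis runs from foot to cap. Starts standing on the bench. May be absent (None).
- mortar: blue ceramic mortar, 110 mm across, 75 mm high, origin under its foot; leave alone
- amber_bottle: amber glass bottle with black cap, 56 mm across, 120 mm tall, standing, origin under its foot; not a sample, leave alone
- rock: pale rock specimen, 84 mm across, 41 mm high, origin under it; leave alone

How it is judged:
By the outcome, as a careful person would: the job done as asked, in the order asked, and still so for the second after the job is handed in, with the robot touching nothing.
Of vial1, vial2, vial3, vial4, vial5 only 3 to 4 are there at a start; the rules pass over those that are not, and their reading is None.
At some moment in a run one of vial1, vial2, vial3, vial4, vial5 may be knocked a few centimetres aside while the robot is not near it.
Once in a run the grip may slacken for a moment while it holds something.
It also fails if it takes over 210 s, if anything falls off the work surface, if the arm or the gripper's body presses on something with over 40 N, if the wrist force passes 120 N, or if a joint passes its speed limit or range.

## Working session

There is one attempt and no reset: what is moved stays moved. The work goes in short steps, Python scripts to look and compute and a tool call to move; the robot and the scene stay as the last step left them, time stands still between calls to the robot, and variables do not carry over. Pictures are saved under pics/ and viewed, at most 14 in all, crops included, and the job is handed in when it is done.

Besides the shell and the picture viewer there is one more tool, called after "Request:" in YAML: its name, and indented under it one key for each argument. servo_tool: Moves the arm, as the interface text tells. Its arguments: {"type":"object","properties":{"moves":{"type":"array","items":{"type":"array","items":{"type":"number"}}}},"required":["moves"]}

```bash
mkdir -p pics
cat > h.py <<'E'
import numpy as np, cv2
from bench import robot
def save(im,n): cv2.imwrite('pics/'+n+'.png',cv2.cvtColor(im['image'],cv2.COLOR_RGB2BGR))
def K(im):
    f=240/np.tan(np.radians(im['fov_y'])/2); return f
def w(im,p): return np.array(im['xyz'])+np.array(im['orientation'])@np.array(p)
def ray(im,u,v):
    f=K(im); d=np.array(im['orientation'])@np.array([(u-im['cx'])/f,(v-im['cy'])/f,1]); return np.array(im['xyz']),d
def atz(im,u,v,z):
    o,d=ray(im,u,v); return o+d*(z-o[2])/d[2]
def proj(im,P):
    c=np.array(im['orientation']).T@(np.array(P)-np.array(im['xyz'])); f=K(im); return c[:2]/c[2]*f+[im['cx'],im['cy']]
def tri(obs):
    A=np.zeros((3,3));b=np.zeros(3)
    for im,u,v in obs:
        o,d=ray(im,u,v); d=d/np.linalg.norm(d); M=np.eye(3)-np.outer(d,d); A+=M;b+=M@o
    return np.linalg.solve(A,b)
E
python3 - <<'E'
from h import *
np.set_printoptions(precision=3,suppress=True)
S=robot.get_state();print(S['t'],S['ee_pos'],S['orientation'],S['finger_gap'])
for n in ('scene','top','wrist'):
    im=robot.get_image(n); save(im,n+'0'); print(n,im['xyz'],im['fov_y'],np.array(im['orientation']).tolist())
    for q in ('vial1','deck','grip','reader','mortar','amber_bottle','rock'):
        for k,f in (('box',robot.boxes_of),('mark',robot.mark_of)):
            print(q,k,[(round(d['p'],2),w(im,d['location'])) for d in f(q,im) if d['p']>.25])
E
```

```text
0.0 [0.152 0.58  0.218] [[-0.967  0.254 -0.001]
 [ 0.254  0.967 -0.002]
 [ 0.    -0.002 -1.   ]] 0.09296790069531972
scene [ 1.234 -0.216  0.967] 52.52131113766718 [[0.10357563528429244, 0.7561853739669513, -0.6461081704899864], [0.9944660852058335, -0.06724744441040377, 0.08071546689237064], [0.017586732238791276, -0.6508928186873255, -0.7589659053148761]]
vial1 box [(0.96, array([ 0.418, -0.076,  0.041])), (0.76, array([ 0.573, -0.316,  0.052])), (0.59, array([0.446, 0.222, 0.038]))]
vial1 mark [(0.95, array([ 0.425, -0.103,  0.024])), (0.9, array([ 0.558, -0.319, -0.   ])), (0.56, array([0.435, 0.257, 0.021]))]
deck box [(0.63, array([0.633, 0.164, 0.023]))]
deck mark [(0.64, array([0.627, 0.172, 0.025])), (0.27, array([0.639, 0.033, 0.073]))]
grip box [(0.58, array([0.634, 0.162, 0.021]))]
grip mark [(0.6, array([0.637, 0.031, 0.071]))]
reader box [(0.86, array([0.643, 0.189, 0.023]))]
reader mark [(0.73, array([ 0.631,  0.129, -0.   ]))]
mortar box [(0.88, array([ 0.707, -0.322,  0.049]))]
mortar mark [(0.83, array([ 0.723, -0.317, -0.001]))]
amber_bottle box [(0.68, array([ 0.6
[... 1221 characters left out ...]
r_bottle box [(0.58, array([ 0.607, -0.476,  0.081]))]
amber_bottle mark [(0.64, array([ 0.62 , -0.49 , -0.002])), (0.43, array([ 0.634,  0.128, -0.001]))]
rock box [(0.85, array([ 0.269, -0.319,  0.029]))]
rock mark [(0.78, array([ 0.269, -0.326, -0.002]))]
wrist [0.083 0.598 0.385] 67.31759324207879 [[0.2540768752294303, 0.9342538181335764, 0.25022938431863295], [0.9671837373488137, -0.24562623671730363, -0.06498746066800361], [0.0007481187263857113, 0.25852960205541003, -0.9660030461543285]]
vial1 box []
vial1 mark []
deck box []
deck mark []
grip box []
grip mark []
reader box []
reader mark []
mortar box []
mortar mark []
amber_bottle box []
amber_bottle mark []
rock box []
rock mark []
```

View pics/top0.png

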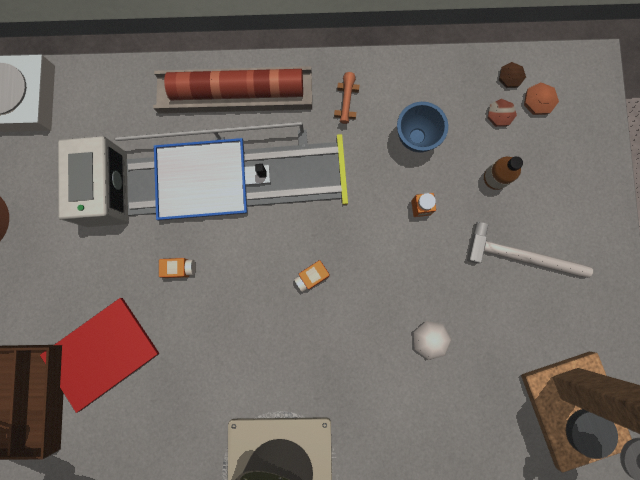

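View pics/scene0.png

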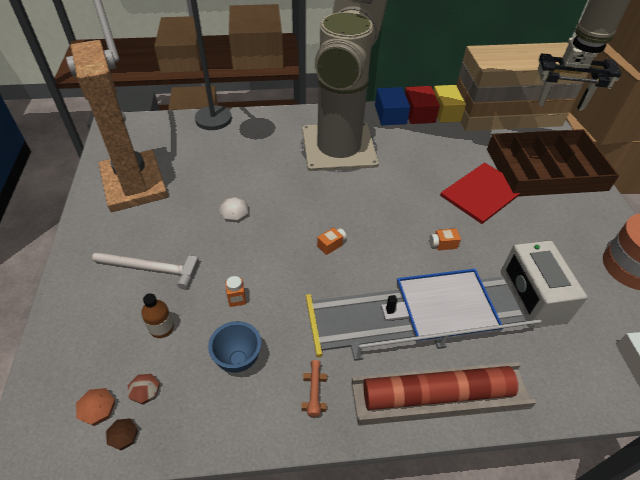

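The top view shows three orange vials. Two are toppled, at about (175,267) and (312,277), and one is standing at (425,204). The sledge is at (200,178) with its grip post at (262,170), and the yellow stop is at (342,170). The scene view shows the same three vials and the reader box. Next I'll refine the yaws.

```bash
cat >> h.py <<'E'
def rect(im,mask,z):
    v,u=np.nonzero(mask); P=np.array([atz(im,a,b,z)[:2] for a,b in zip(u,v)],np.float32)
    (c,s,a)=cv2.minAreaRect(P*1000); return np.array(c)/1000,s,a
def vials(ims):
    for im in ims:
        for d in robot.masks_of('vial1',im):
            if d['p']<.3: continue
            v,u=np.nonzero(d['region'])
            px=im['image'][d['region']].astype(int)
            cap=(px.max(1)-px.min(1)<45)&(px.max(1)>110)
            print('mask',round(d['p'],2),len(u),'px',u.mean().round(1),v.mean().round(1),'rect z.03',rect(im,d['region'],.03))
E
python3 - <<'E'
from h import *
np.set_printoptions(precision=4,suppress=True)
T=robot.get_image('top');C=robot.get_image('scene')
for im in (T,C):
    for d in robot.masks_of('deck',im)[:2]: print('deck',d['p'],d['region'].sum(),rect(im,d['region'],.026))
    for q in ('grip','reader'):
        for d in robot.mark_of(q,im)[:2]: print(q,d['p'],w(im,d['location']))
vials((T,C))
p=[]
for nm,P in (('t',(.429,.256,.02)),): pass
cv2.imwrite('pics/c1.png',cv2.cvtColor(cv2.hconcat([cv2.resize(T['image'][y:y+70,x:x+70],(260,260),interpolation=cv2.INTER_CUBIC) for x,y in((140,232),(278,242),(390,170))]+[]),cv2.COLOR_RGB2BGR))
E
```

```text
deck 0.78 7329 (array([0.6296, 0.145 ]), (174.2054901123047, 256.80023193359375), 3.3749771118164062)
grip 0.79 [0.638  0.0329 0.0716]
reader 0.84 [ 0.6322  0.129  -0.0029]
reader 0.4 [0.6319 0.1755 0.0229]
deck 0.78 5765 (array([0.6328, 0.1457]), (183.2681884765625, 261.2189636230469), 2.6120874881744385)
grip 0.78 [0.6384 0.0347 0.0715]
reader 0.72 [ 0.6294  0.1257 -0.0014]
mask 0.97 588 px 311.6 276.2 rect z.03 (array([ 0.4067, -0.0735]), (41.34385681152344, 70.748779296875), 31.451854705810547)
mask 0.8 496 px 423.8 204.7 rect z.03 (array([ 0.5586, -0.3205]), (49.03105926513672, 52.83253860473633), 5.209173202514648)
mask 0.73 650 px 175.7 267.6 rect z.03 (array([0.4315, 0.2184]), (77.37971496582031, 41.154563903808594), 88.93098449707031)
mask 0.88 451 px 331.1 240.0 rect z.03 (array([ 0.4163, -0.0737]), (55.64137649536133, 84.12535858154297), 30.73621368408203)
mask 0.85 548 px 235.7 291.1 rect z.03 (array([ 0.5547, -0.3191]), (89.97531127929688, 44.03056335449219), 8.549759864807129)
mask 0.61 537 px 445.2 239.0 rect z.03 (array([0.4394, 0.2174]), (80.5071792602539, 69.14701080322266), 84.98300170898438)
```

View pics/c1.png

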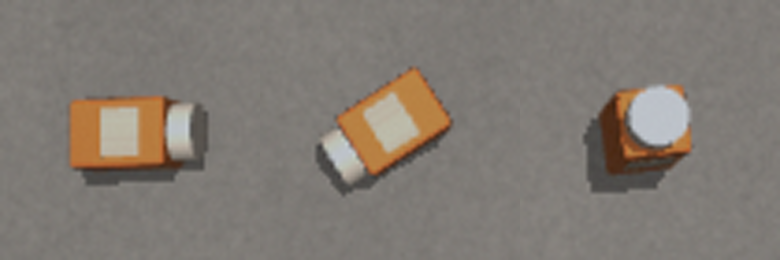

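Request:
servo_tool:
  moves:
    - [0.06, 0.05, -0.05, 0, -0.14]
    - [0.06, 0.08, -0.085, 0, -0.28]
    - [0.06, 0.11, -0.12, 0, -0.42]
    - [0.06, 0.14, -0.155, 0, -0.56]
    - [0.06, 0.17, -0.19, 0, -0.7]
    - [0.06, 0.2, -0.225, 0, -0.84]
    - [0.06, 0.23, -0.26, 0, -0.98]
    - [0.06, 0.26, -0.295, 0, -1.12]

```text
t: 3.55
ee_pos: [0.4135, 0.2836, 0.2189]
orientation: [[-0.187, 0.982, 0.001], [0.982, 0.187, 0.0], [0.0, 0.001, -1.0]]
ft_force: [0.1, 0.9, 0.2]
finger_gap: 0.0598
finger_force: 0.0
```

Request:
servo_tool:
  moves:
    - [0.06, 0.03, -0.035, 0, -0.134]
    - [0.06, 0.065, -0.07, 0, -0.134]
    - [0.06, 0.1, -0.105, 0, -0.134]
    - [0.06, 0.13, -0.14, 0, -0.134]
    - [0.06, 0.16, -0.175, 0, -0.134]
    - [0.06, 0.19, -0.21, 0, -0.134]
    - [0.06, 0.226, -0.252, 0, -0.134]
    - [0.06, 0.226, -0.252, 0, -0.134]

```text
t: 4.35
ee_pos: [0.6405, 0.0284, 0.2175]
orientation: [[-0.055, 0.998, -0.0], [0.998, 0.055, -0.002], [-0.002, -0.001, -1.0]]
ft_force: [-0.6, 0.9, 0.9]
finger_gap: 0.06
finger_force: 0.0
```

Run:
```python
from h import *
np.set_printoptions(precision=4,suppress=True)
S=robot.get_state();print(S['t'],S['ee_pos'],S['q'],S['orientation'][:,1])
W=robot.get_image('wrist'); save(W,'w1')
for im in (W,):
    for q in ('grip','deck'):
        for d in robot.mark_of(q,im)[:2]: print(q,d['p'],w(im,d['location']))
```

```text
4.35 [0.6405 0.0284 0.2175] [-0.0348  0.2419  1.365  -0.0016  1.5351 -0.0902] [ 0.9985  0.0554 -0.0005]
grip 0.75 [0.6347 0.0316 0.0788]
deck 0.57 [0.6277 0.1718 0.0212]
```

View pics/w1.png

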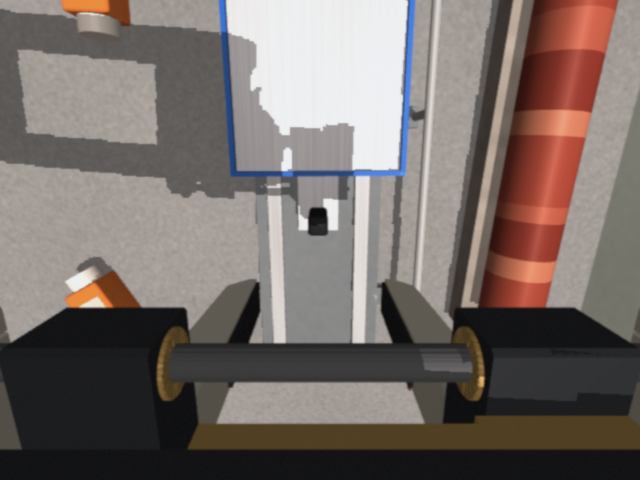

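The wrist view shows the black post at about (318,219), centred between the fingers (about 258 and 384). It lies ahead of them because the camera is tilted. I'll descend and grip.

Request:
servo_tool:
  moves:
    - [0.06, -0.002, 0.004, -0.05, 0]
    - [0.06, -0.002, 0.004, -0.1, 0]
    - [0.06, -0.002, 0.004, -0.14, 0]
    - [0.06, -0.002, 0.004, -0.172, 0]
    - [0.06, -0.002, 0.004, -0.172, 0]
    - [0.01, -0.002, 0.004, -0.172, 0]
    - [0.01, -0.002, 0.004, -0.172, 0]
    - [0.01, -0.002, 0.004, -0.172, 0]

```text
t: 5.3
ee_pos: [0.6385, 0.0376, 0.05]
orientation: [[-0.06, 0.998, 0.005], [0.998, 0.06, -0.0], [-0.0, 0.005, -1.0]]
ft_force: [0.1, -0.2, -0.4]
finger_gap: 0.0404
finger_force: 0.0
```

Request:
servo_tool:
  moves:
    - [0.01, 0, 0, 0, 0]
    - [0.01, 0, 0, 0, 0]
    - [0.01, 0, 0, 0, 0]

```text
t: 5.6
ee_pos: [0.6376, 0.0373, 0.0474]
orientation: [[-0.06, 0.998, 0.003], [0.998, 0.06, 0.0], [-0.0, 0.003, -1.0]]
ft_force: [-0.7, -0.4, -2.9]
finger_gap: 0.0181
finger_force: 30.0
```

Request:
servo_tool:
  moves:
    - [0.01, 0.0015, -0.025, 0, 0]
    - [0.01, 0.003, -0.055, 0, 0]
    - [0.01, 0.005, -0.085, 0, 0]
    - [0.01, 0.007, -0.115, 0, 0]
    - [0.01, 0.009, -0.145, 0, 0]
    - [0.01, 0.0105, -0.175, 0, 0]
    - [0.01, 0.012, -0.195, 0, 0]
    - [0.01, 0.012, -0.203, 0, 0]

```text
t: 6.4
ee_pos: [0.6484, -0.1679, 0.0467]
orientation: [[-0.058, 0.998, 0.0], [0.998, 0.058, -0.001], [-0.001, 0.0, -1.0]]
ft_force: [0.2, 0.0, -0.4]
finger_gap: 0.0098
finger_force: 0.0
```

Request:
servo_tool:
  moves:
    - [0.01, 0, -0.003, 0, 0]
    - [0.01, 0, -0.003, 0, 0]
    - [0.01, 0, -0.003, 0, 0]

```text
t: 6.7
ee_pos: [0.6483, -0.1678, 0.0466]
orientation: [[-0.06, 0.998, -0.0], [0.998, 0.06, 0.0], [0.0, -0.0, -1.0]]
ft_force: [-0.9, -0.1, 0.3]
finger_gap: 0.0099
finger_force: 0.0
```

Run:
```python
from h import *
np.set_printoptions(precision=4,suppress=True)
for n in('top','scene'):
    im=robot.get_image(n); save(im,n+'2')
    for q in ('grip','deck'):
        for d in robot.mark_of(q,im)[:2]: print(q,d['p'],w(im,d['location']))
```

```text
deck 0.98 [0.6385 0.0351 0.021 ]
grip 0.83 [ 0.6458 -0.1062  0.0746]
deck 0.98 [0.6386 0.0334 0.0232]
deck 0.27 [ 0.4258 -0.1036  0.0233]
```

View pics/scene2.png

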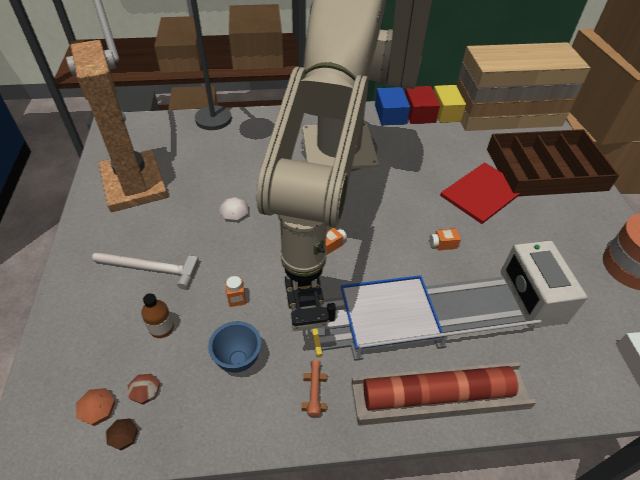

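The scene view shows the sledge stopped short, with the post near (332,312) just behind the gripper. The grip slackened on the way. I'll regrip at y≈-0.107.

Request:
servo_tool:
  moves:
    - [0.05, 0, 0, 0, 0]
    - [0.05, 0, 0, 0, 0]
    - [0.05, 0, 0, 0, 0]
    - [0.05, -0.002, 0.035, 0, 0]
    - [0.05, -0.003, 0.063, 0, 0]
    - [0.05, -0.003, 0.063, 0, 0]
    - [0.01, -0.003, 0.063, 0, 0]
    - [0.01, -0.003, 0.063, 0, 0]

```text
t: 7.8
ee_pos: [0.6455, -0.1065, 0.0468]
orientation: [[-0.06, 0.998, 0.0], [0.998, 0.06, -0.0], [-0.0, 0.0, -1.0]]
ft_force: [-0.6, 0.3, 0.4]
finger_gap: 0.0383
finger_force: 0.0
```

Request:
servo_tool:
  moves:
    - [0.01, 0, 0, 0, 0]
    - [0.01, 0, 0, 0, 0]
    - [0.01, 0.001, -0.015, 0, 0]
    - [0.01, 0.002, -0.03, 0, 0]
    - [0.01, 0.003, -0.045, 0, 0]
    - [0.01, 0.0035, -0.06, 0, 0]
    - [0.01, 0.004, -0.066, 0, 0]
    - [0.01, 0.004, -0.066, 0, 0]

```text
t: 8.6
ee_pos: [0.6493, -0.1735, 0.0467]
orientation: [[-0.058, 0.998, 0.0], [0.998, 0.058, -0.0], [-0.0, 0.0, -1.0]]
ft_force: [1.0, 0.6, 0.5]
finger_gap: 0.01
finger_force: 0.0
```

Run:
```python
from h import *
np.set_printoptions(precision=4,suppress=True)
for n in('top','scene'):
    im=robot.get_image(n); save(im,n+'3')
    for q in ('grip','deck'):
        for d in robot.mark_of(q,im)[:2]: print(q,d['p'],w(im,d['location']))
cv2.imwrite('pics/c3.png',cv2.cvtColor(cv2.resize(im['image'][240:370,260:460],(800,520)),cv2.COLOR_RGB2BGR))
```

```text
grip 0.72 [ 0.6481 -0.1068  0.0734]
deck 0.76 [0.6374 0.0321 0.0217]
grip 0.97 [ 0.6479 -0.1072  0.072 ]
deck 0.65 [0.6375 0.0334 0.0202]
```

View pics/c3.png

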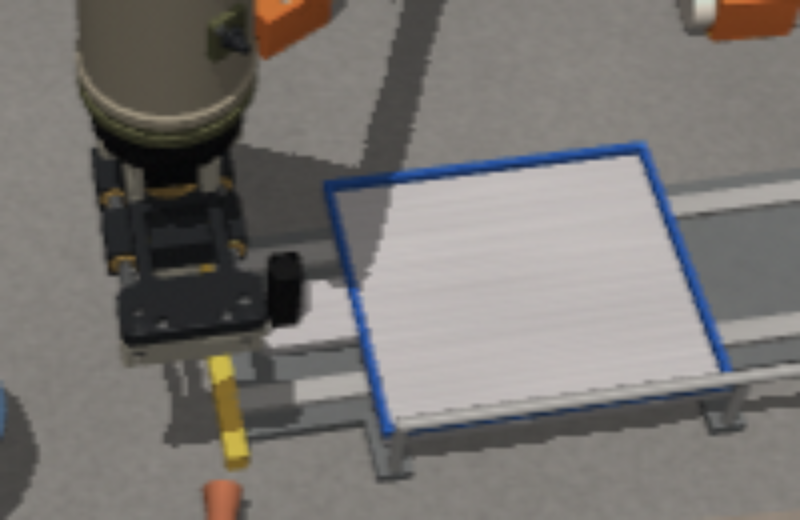

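The crop shows the post at about (285,290), clear of the gripper, and the sledge hasn't moved. I pulled before the fingers had closed, so this time I'll wait longer.

Request:
servo_tool:
  moves:
    - [0.05, 0, 0, 0, 0]
    - [0.05, 0, 0, 0, 0]
    - [0.05, 0, 0, 0, 0]
    - [0.05, 0, 0, 0, 0]
    - [0.05, -0.001, 0.035, 0, 0]
    - [0.05, -0.002, 0.067, 0, 0]
    - [0.05, -0.002, 0.067, 0, 0]
    - [0.05, -0.002, 0.067, 0, 0]

```text
t: 9.7
ee_pos: [0.6474, -0.1041, 0.0467]
orientation: [[-0.062, 0.998, 0.0], [0.998, 0.062, -0.0], [-0.0, 0.0, -1.0]]
ft_force: [-0.5, -1.5, -0.4]
finger_gap: 0.0499
finger_force: 0.0
```

Request:
servo_tool:
  moves:
    - [0.01, 0, 0, 0, 0]
    - [0.01, 0, 0, 0, 0]
    - [0.01, 0, 0, 0, 0]
    - [0.01, 0, 0, 0, 0]
    - [0.01, 0, 0, 0, 0]
    - [0.01, 0, 0, 0, 0]

```text
t: 10.3
ee_pos: [0.6461, -0.1053, 0.0465]
orientation: [[-0.059, 0.998, -0.003], [0.998, 0.059, -0.0], [-0.0, -0.003, -1.0]]
ft_force: [-6.7, -2.7, 3.2]
finger_gap: 0.0175
finger_force: 30.0
```

Request:
servo_tool:
  moves:
    - [0.01, 0.0005, -0.01, 0, 0]
    - [0.01, 0.001, -0.02, 0, 0]
    - [0.01, 0.002, -0.03, 0, 0]
    - [0.01, 0.0025, -0.04, 0, 0]
    - [0.01, 0.003, -0.05, 0, 0]
    - [0.01, 0.0035, -0.058, 0, 0]
    - [0.01, 0.004, -0.064, 0, 0]
    - [0.01, 0.004, -0.066, 0, 0]

```text
t: 11.1
ee_pos: [0.6514, -0.1719, 0.0468]
orientation: [[-0.059, 0.998, 0.0], [0.998, 0.059, -0.0], [-0.0, 0.0, -1.0]]
ft_force: [0.1, -0.1, -0.2]
finger_gap: 0.0099
finger_force: 0.0
```

Run:
```python
from h import *
np.set_printoptions(precision=4,suppress=True)
for n in('top','scene'):
    im=robot.get_image(n); save(im,n+'4')
    for q in ('grip','deck'):
        for d in robot.mark_of(q,im)[:2]: print(q,d['p'],w(im,d['location']))
    if n=='top': cv2.imwrite('pics/c4.png',cv2.cvtColor(cv2.resize(im['image'][100:250,130:370],(800,500)),cv2.COLOR_RGB2BGR))
```

```text
grip 0.79 [ 0.6465 -0.106   0.0724]
deck 0.73 [ 0.7206 -0.3189 -0.0031]
deck 0.59 [0.6366 0.0335 0.0212]
grip 0.62 [ 0.6482 -0.1083  0.0753]
```

View pics/c4.png

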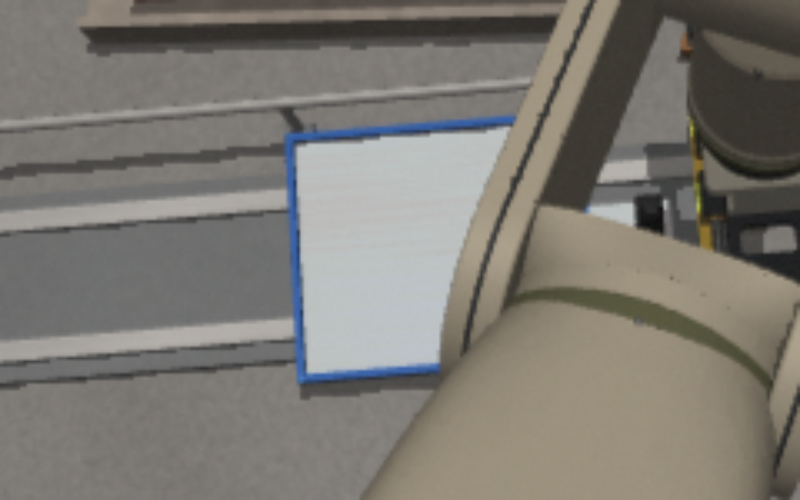

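Run:
```python
from h import *
np.set_printoptions(precision=4,suppress=True)
im=robot.get_image('top')
print('front top',[atz(im,u,v,.11) for u,v in((103,137),(110,217))],'front foot',atz(im,127,185,.01),'back',[atz(im,u,v,.11) for u,v in((58,142),(60,217))])
print('stop',atz(im,342,172,.02)); 
r=[]
for n in('top','scene'):
    im=robot.get_image(n)
    for q in('reader','deck','grip'):
        for d in robot.mark_of(q,im):
            if d['p']>.5: print(q,d['p'],w(im,d['location']))
```

```text
front top [array([0.6988, 0.3497, 0.11  ]), array([0.5305, 0.3284, 0.11  ])] front foot [0.6222 0.342  0.01  ] back [array([0.6904, 0.4434, 0.11  ]), array([0.5327, 0.4307, 0.11  ])]
stop [ 0.6381 -0.1449  0.02  ]
reader 0.58 [ 0.6308  0.1275 -0.002 ]
deck 0.82 [0.64   0.0339 0.0221]
deck 0.55 [0.4308 0.2577 0.0246]
grip 0.71 [ 0.6467 -0.1049  0.0741]
reader 0.82 [ 0.6269  0.127  -0.0011]
reader 0.55 [ 0.6216 -0.4918  0.006 ]
deck 0.86 [0.6381 0.031  0.0186]
grip 0.71 [ 0.6457 -0.1076  0.0732]
```

Request:
servo_tool:
  moves:
    - [0.06, 0, 0, 0.05, 0]
    - [0.06, 0, 0, 0.1, 0]
    - [0.06, 0, 0, 0.14, -0.08]
    - [0.07, -0.028, 0.05, 0.15, -0.08]
    - [0.07, -0.056, 0.1, 0.15, -0.08]
    - [0.07, -0.084, 0.15, 0.15, -0.08]
    - [0.07, -0.112, 0.2, 0.15, -0.08]
    - [0.07, -0.14, 0.25, 0.15, -0.08]

```text
t: 12.65
ee_pos: [0.5284, 0.0482, 0.1968]
orientation: [[0.02, 1.0, 0.001], [1.0, -0.02, 0.0], [0.0, 0.001, -1.0]]
ft_force: [0.1, 0.4, 0.6]
finger_gap: 0.0676
finger_force: 0.0
```

Request:
servo_tool:
  moves:
    - [0.07, -0.028, 0.05, 0, 0]
    - [0.07, -0.056, 0.1, 0, 0]
    - [0.07, -0.081, 0.149, 0, 0]
    - [0.07, -0.081, 0.149, 0, 0]
    - [0.07, -0.081, 0.149, 0, 0]
    - [0.07, -0.081, 0.149, 0, 0]

```text
t: 13.25
ee_pos: [0.4487, 0.1957, 0.1968]
orientation: [[0.019, 1.0, 0.001], [1.0, -0.019, -0.0], [-0.0, 0.001, -1.0]]
ft_force: [-0.1, 0.0, -0.3]
finger_gap: 0.0701
finger_force: 0.0
```

Run:
```python
from h import *
np.set_printoptions(precision=4,suppress=True)
S=robot.get_state();print(S['t'],S['ee_pos'],S['q'],S['orientation'][:,1])
for n in('wrist','top','scene'):
    im=robot.get_image(n); save(im,n+'5')
    for d in robot.mark_of('vial1',im): print(n,d['p'],w(im,d['location']))
    for q in ('deck','reader'):
        d=robot.mark_of(q,im)[:1]; print(q,[(x['p'],w(im,x['location'])) for x in d])
    vials([im])
```

```text
13.25 [0.4487 0.1957 0.1968] [ 0.307  -0.1619  1.8173 -0.0005  1.4858  0.3257] [ 0.9998 -0.0187  0.0006]
wrist 0.62 [0.4299 0.2545 0.0192]
deck []
reader [(0.58, array([ 0.6294,  0.1336, -0.0005]))]
mask 0.61 142 px 282.2 421.0 rect z.03 (array([ 0.404 , -0.0221]), (10.471456527709961, 27.52193832397461), 88.87469482421875)
mask 0.56 3180 px 301.7 197.7 rect z.03 (array([0.4318, 0.2197]), (40.23332977294922, 71.74784088134766), 1.3418469429016113)
top 0.85 [ 0.5589 -0.3191  0.0025]
top 0.77 [0.4344 0.2554 0.0249]
deck [(0.93, array([0.6356, 0.036 , 0.0217]))]
reader [(0.84, array([ 0.631 ,  0.1287, -0.0035]))]
mask 0.94 625 px 311.2 276.2 rect z.03 (array([ 0.407 , -0.0727]), (42.55224609375, 71.560546875), 30.869897842407227)
mask 0.85 628 px 176.8 267.4 rect z.03 (array([0.4315, 0.2174]), (79.4771728515625, 41.15846252441406), 88.93094635009766)
mask 0.73 507 px 423.3 204.6 rect z.03 (array([ 0.5579, -0.3202]), (50.18729782104492, 52.93960952758789), 5.583242893218994)
scene 0.8 [ 0.4264 -0.1022  0.0204]
scene 0.7 [ 0.5552 -0.3168  0.0011]
scene 0.61 [0.4343 0.2573 0.0201]
scene 0.38 [ 0.2691 -0.3283  0.0014]
deck [(0.78, array([0.6373, 0.0303, 0.0213]))]
reader [(0.95, array([0.6296, 0.1291, 0.003 ]))]
mask 0.93 524 px 331.1 239.9 rect z.03 (array([ 0.4157, -0.074 ]), (62.588340759277344, 88.43843841552734), 31.302045822143555)
mask 0.76 537 px 445.3 239.0 rect z.03 (array([0.4395, 0.2178]), (82.54141998291016, 69.14371490478516), 84.98294067382812)
mask 0.73 476 px 235.5 291.8 rect z.03 (array([ 0.5557, -0.3196]), (85.85691833496094, 39.169898986816406), 8.022164344787598)
```

View pics/wrist5.png

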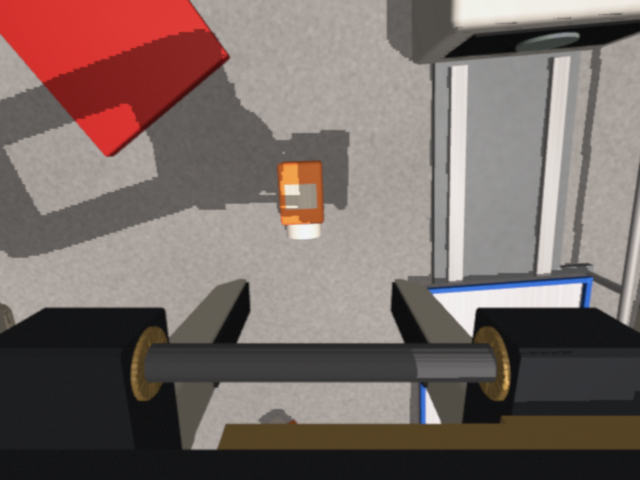

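The wrist view shows the lying vial at about (302,197), foot up the image (+y) and cap at (303,230). I'll grasp it 28 mm from the foot.

Request:
servo_tool:
  moves:
    - [0.07, -0.017, 0.032, -0.04, 0]
    - [0.07, -0.017, 0.032, -0.08, 0]
    - [0.07, -0.017, 0.032, -0.12, 0]
    - [0.07, -0.017, 0.032, -0.15, 0]
    - [0.07, -0.017, 0.032, -0.175, 0]
    - [0.07, -0.017, 0.032, -0.19, 0]
    - [0.07, -0.017, 0.032, -0.19, 0]
    - [0.07, -0.017, 0.032, -0.19, 0]

```text
t: 14.8
ee_pos: [0.4317, 0.2279, 0.0069]
orientation: [[0.02, 1.0, -0.0], [1.0, -0.02, -0.0], [-0.0, -0.0, -1.0]]
ft_force: [0.8, -1.1, -0.2]
finger_gap: 0.0698
finger_force: 0.0
```

Request:
servo_tool:
  moves:
    - [0.02, 0, 0, 0, 0]
    - [0.02, 0, 0, 0, 0]
    - [0.02, 0, 0, 0, 0]
    - [0.02, 0, 0, 0, 0]
    - [0.02, 0, 0, 0, 0]
    - [0.02, 0, 0, 0, 0]

```text
t: 15.4
ee_pos: [0.4319, 0.2279, 0.0071]
orientation: [[0.02, 1.0, 0.001], [1.0, -0.02, 0.0], [0.0, 0.001, -1.0]]
ft_force: [-1.7, 0.0, 4.1]
finger_gap: 0.0399
finger_force: 29.7
```

Request:
servo_tool:
  moves:
    - [0.02, 0, 0, 0.03, 0]
    - [0.02, 0, 0, 0.06, 0]
    - [0.02, 0, 0, 0.09, 0]
    - [0.02, 0, 0, 0.13, 0.14]
    - [0.02, 0, 0, 0.17, 0.28]
    - [0.02, 0, 0, 0.18, 0.42]
    - [0.02, 0, 0, 0.18, 0.56]
    - [0.02, 0, 0, 0.18, 0.7]

```text
t: 16.2
ee_pos: [0.4318, 0.2279, 0.1872]
orientation: [[-0.633, 0.774, 0.001], [0.774, 0.633, 0.0], [-0.0, 0.001, -1.0]]
ft_force: [-0.8, 0.2, -1.7]
finger_gap: 0.0401
finger_force: 29.7
```

Request:
servo_tool:
  moves:
    - [0.02, 0.015, 0.02, 0, 0.14]
    - [0.02, 0.02, 0.04, 0, 0.28]
    - [0.02, 0.03, 0.06, 0, 0.42]
    - [0.02, 0.035, 0.08, 0, 0.56]
    - [0.02, 0.045, 0.1, 0, 0.7]
    - [0.02, 0.05, 0.12, 0, 0.84]
    - [0.02, 0.05, 0.15, 0, 0.95]
    - [0.02, 0.05, 0.15, 0, 0.95]

```text
t: 17.0
ee_pos: [0.4809, 0.3803, 0.1857]
orientation: [[-0.998, -0.064, -0.001], [-0.064, 0.998, 0.001], [0.001, 0.001, -1.0]]
ft_force: [-0.2, -0.8, -0.6]
finger_gap: 0.0398
finger_force: 29.7
```

Run:
```python
from h import *
np.set_printoptions(precision=4,suppress=True)
S=robot.get_state();print(S['t'],S['ee_pos'],S['q'],S['orientation'][:,1])
im=robot.get_image('scene'); save(im,'s6')
cv2.imwrite('pics/c6.png',cv2.cvtColor(cv2.resize(im['image'][120:360,340:640],(750,600)),cv2.COLOR_RGB2BGR))
```

```text
17.0 [0.4809 0.3803 0.1857] [ 0.5849  0.1825  1.4908  0.0011  1.469  -1.0505] [-0.0645  0.9979  0.0006]
```

View pics/c6.png

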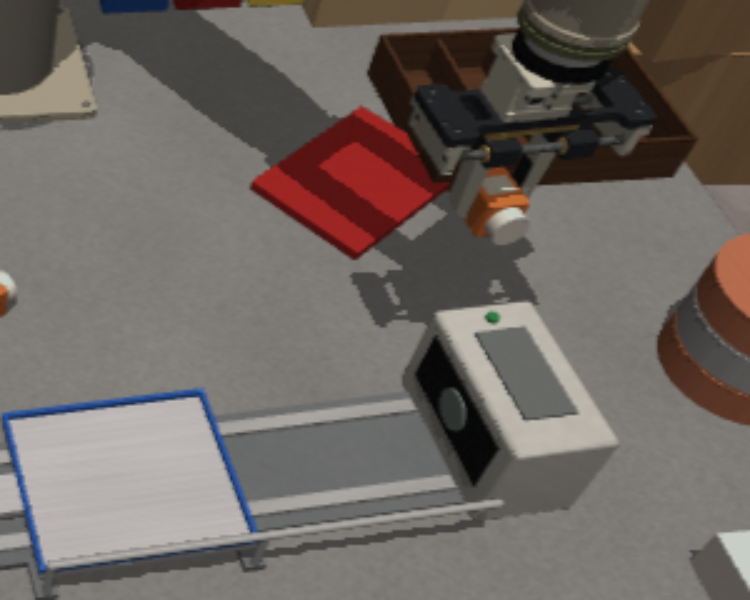

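The crop shows the vial held horizontally at about (500,205) with its cap pointing at the reader box. I'll press it down over the box's near top edge to tip it foot-down.

Request:
servo_tool:
  moves:
    - [0.02, 0.02, 0.005, -0.04, 0]
    - [0.02, 0.02, 0.005, -0.06, 0]
    - [0.02, 0.02, 0.005, -0.068, 0]
    - [0.02, 0.02, 0.005, -0.074, 0]
    - [0.02, 0.02, 0.005, -0.08, 0]
    - [0.02, 0.02, 0.005, -0.08, 0]

```text
t: 17.65
ee_pos: [0.502, 0.3829, 0.1093]
orientation: [[-0.998, -0.058, 0.002], [-0.058, 0.998, 0.001], [-0.002, 0.001, -1.0]]
ft_force: [-3.6, -1.6, 5.4]
finger_gap: 0.0398
finger_force: 30.0
```

Request:
servo_tool:
  moves:
    - [0.02, 0, 0, -0.003, 0]
    - [0.02, 0, 0, -0.006, 0]
    - [0.02, 0, 0, -0.009, 0]
    - [0.02, 0, 0, -0.012, 0]
    - [0.02, 0, 0, -0.012, 0]

```text
t: 18.15
ee_pos: [0.5029, 0.3832, 0.099]
orientation: [[-0.998, -0.058, 0.004], [-0.058, 0.998, 0.002], [-0.004, 0.002, -1.0]]
ft_force: [-6.4, -4.4, 13.7]
finger_gap: 0.0398
finger_force: 30.0
```

Run:
```python
from h import *
im=robot.get_image('scene'); t=robot.get_image('top')
a=cv2.resize(im['image'][180:360,460:640],(400,400)); b=cv2.resize(t['image'][110:260,40:190],(400,400))
cv2.imwrite('pics/c7.png',cv2.cvtColor(cv2.hconcat([a,b]),cv2.COLOR_RGB2BGR))
```

```text
(no output)
```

View pics/c7.png

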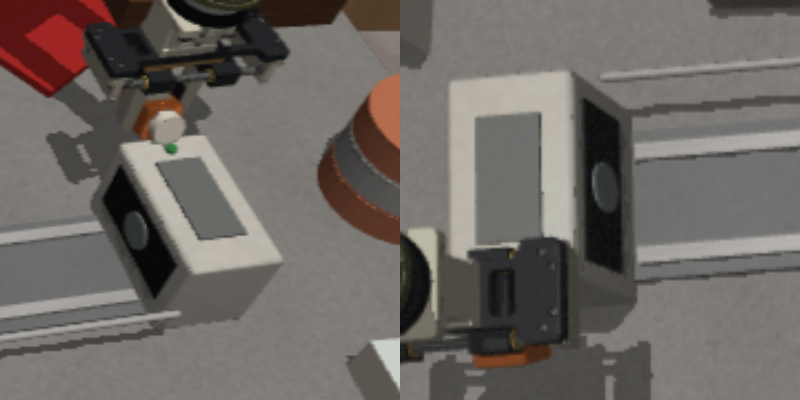

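The left half shows the cap at (170,120) starting to tilt up over the box edge. The right half shows the foot clear of the box. I'll keep going down.

Request:
servo_tool:
  moves:
    - [0.02, 0, 0, -0.003, 0]
    - [0.02, 0, 0, -0.006, 0]
    - [0.02, 0, 0, -0.009, 0]
    - [0.02, 0, 0, -0.012, 0]
    - [0.02, 0, 0, -0.016, 0]
    - [0.02, 0, 0, -0.02, 0]
    - [0.02, 0, 0, -0.02, 0]

```text
t: 18.95
ee_pos: [0.5036, 0.384, 0.0793]
orientation: [[-0.998, -0.058, 0.005], [-0.058, 0.998, 0.004], [-0.005, 0.003, -1.0]]
ft_force: [-4.2, -0.4, 12.8]
finger_gap: 0.0398
finger_force: 30.0
```

Request:
servo_tool:
  moves:
    - [0.02, 0.001, 0, -0.002, 0]
    - [0.02, 0.002, 0, -0.004, 0]
    - [0.02, 0.003, 0, -0.006, 0]
    - [0.02, 0.004, 0, -0.008, 0]
    - [0.02, 0.004, 0, -0.008, 0]

```text
t: 19.45
ee_pos: [0.5062, 0.3842, 0.0712]
orientation: [[-0.998, -0.059, 0.003], [-0.059, 0.998, 0.003], [-0.003, 0.003, -1.0]]
ft_force: [-10.5, -0.3, 15.5]
finger_gap: 0.0399
finger_force: 30.0
```

Run:
```python
from h import *
im=robot.get_image('scene'); t=robot.get_image('wrist')
a=cv2.resize(im['image'][180:360,460:640],(400,400)); b=cv2.resize(t['image'],(533,400))
cv2.imwrite('pics/c8.png',cv2.cvtColor(cv2.hconcat([a,b[:,66:466]]),cv2.COLOR_RGB2BGR))
```

View pics/c8.png

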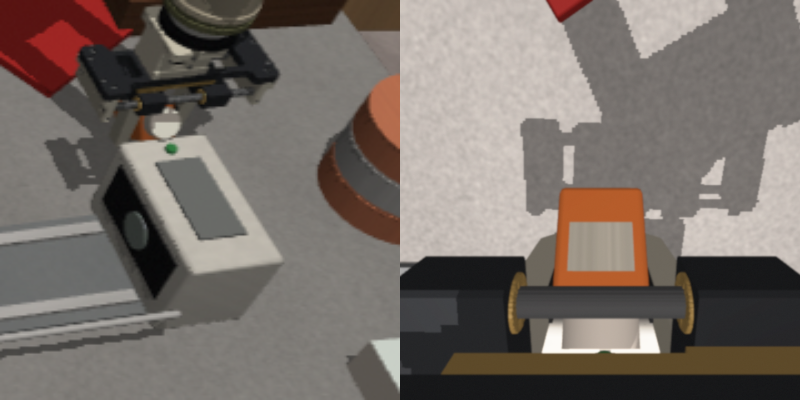

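```bash
cat >> h.py <<'E'
def tilt(im,S,L,off,cy=0,b=(0,)):
    # cap direction tool -x (horizontal) tilts up by th; off: P above axis when lying
    R=np.array(S['orientation']); P=np.array(S['ee_pos'])-R[:,2]*.019
    h=-R[:,0].copy(); h[2]=0; h/=np.linalg.norm(h); yv=np.array([-h[1],h[0],0]); z=np.array([0,0,1.])
    for th in range(0,100,10):
        t=np.radians(th); a=h*np.cos(t)+z*np.sin(t); u=-h*np.sin(t)+z*np.cos(t)
        C=P-off*u
        g=lambda s,e,n: proj(im,C+a*s+u*n+yv*e).round(0)
        print(th,'foot top/left,right',g(-L,.02,.02),g(-L,-.02,.02),'shoulder',g(.056-L,.02,.02),g(.056-L,-.02,.02),'foot bottom',g(-L,.02,-.02))
E
python3 - <<'E'
from h import *
tilt(robot.get_image('wrist'),robot.get_state(),.028,.006)
E
```

```text
0 foot top/left,right [372. 264.] [269. 265.] shoulder [367. 389.] [274. 389.] foot bottom [361. 239.]
10 foot top/left,right [371. 256.] [271. 256.] shoulder [369. 390.] [273. 390.] foot bottom [360. 246.]
20 foot top/left,right [369. 249.] [272. 249.] shoulder [371. 389.] [271. 389.] foot bottom [359. 255.]
30 foot top/left,right [367. 245.] [274. 246.] shoulder [373. 385.] [269. 385.] foot bottom [358. 264.]
40 foot top/left,right [366. 244.] [275. 244.] shoulder [374. 379.] [268. 379.] foot bottom [357. 275.]
50 foot top/left,right [364. 245.] [277. 245.] shoulder [375. 369.] [267. 370.] foot bottom [357. 286.]
60 foot top/left,right [363. 247.] [278. 247.] shoulder [376. 358.] [266. 358.] foot bottom [357. 298.]
70 foot top/left,right [362. 252.] [279. 252.] shoulder [377. 344.] [265. 344.] foot bottom [357. 310.]
80 foot top/left,right [360. 257.] [280. 257.] shoulder [377. 329.] [265. 329.] foot bottom [357. 322.]
90 foot top/left,right [360. 264.] [281. 264.] shoulder [377. 314.] [266. 314.] foot bottom [357. 335.]
```

```bash
cat >> h.py <<'E'
def rows(im,lo=230,hi=420,r0=150,r1=420,st=10):
    h=cv2.cvtColor(im['image'],cv2.COLOR_RGB2HSV)
    for r in range(r0,r1,st):
        m=(h[r,lo:hi,0]>5)&(h[r,lo:hi,0]<20)&(h[r,lo:hi,1]>130)&(h[r,lo:hi,2]>80)
        u=np.nonzero(m)[0]
        if len(u)>3: print(r,u.min()+lo,u.max()+lo,len(u),im['image'][r,int((u.min()+u.max())/2)+lo])
E
python3 - <<'E'
from h import *
rows(robot.get_image('wrist'))
E
```

```text
230 272 368 97 [181  93  43]
240 271 370 100 [181  92  43]
250 270 370 101 [180  92  42]
260 270 371 102 [182  92  43]
270 269 372 27 [166 157 143]
280 268 373 29 [166 157 143]
290 267 373 28 [165 156 142]
300 266 374 30 [165 156 142]
310 265 375 30 [165 157 143]
320 265 376 31 [166 157 143]
330 264 419 122 [182  92  42]
340 230 419 125 [183  94  43]
390 415 419 5 [96 76 44]
```

```bash
cat >> h.py <<'E'
from scipy.optimize import least_squares
def fit(im,S,vf,wf,v2,w2):
    R=np.array(S['orientation']); P=np.array(S['ee_pos'])-R[:,2]*.019
    h=-R[:,0].copy(); h[2]=0; h/=np.linalg.norm(h); yv=np.array([-h[1],h[0],0]); z=np.array([0,0,1.])
    def g(p):
        t,L,off,s=p; a=h*np.cos(t)+z*np.sin(t); u=-h*np.sin(t)+z*np.cos(t); C=P-off*u
        q=[proj(im,C+a*k+u*.02+yv*e) for k in(-L,s) for e in(.02,-.02)]
        return [q[0][1]-vf,abs(q[0][0]-q[1][0])-wf,q[2][1]-v2,abs(q[2][0]-q[3][0])-w2]
    for t0 in (.3,.7,1.2):
        r=least_squares(g,[t0,.03,.006,.02],x_scale=[.1,.01,.01,.01]); print(np.degrees(r.x[0]),r.x[1:]*1000,r.cost)
E
python3 - <<'E'
from h import *
S=robot.get_state(); im=robot.get_image('wrist')
for wf,w2 in((97,112),(98,112),(97,113)): fit(im,S,228,wf,330,w2)
E
```

```text
43.24774723009421 [27.76815339 -8.36051438 14.50927375] 3.069615554396001e-26
43.24774723009421 [27.76815339 -8.36051438 14.50927375] 2.908056841006738e-26
43.24774723009426 [27.76815339 -8.36051438 14.50927375] 3.4331226595218434e-26
41.44343517318491 [27.91765214 -8.80329178 13.60912133] 1.0097419586828951e-26
41.443435173184966 [27.91765214 -8.80329178 13.60912133] 2.7868878059647905e-26
41.44343517318491 [27.91765214 -8.80329178 13.60912133] 8.077935669463161e-27
44.773399420659175 [27.00322499 -9.08977413 15.58417638] 3.90972086402017e-25
44.77339942065905 [27.00322499 -9.08977413 15.58417638] 5.2506581851510546e-27
44.77339942065913 [27.00322499 -9.08977413 15.58417638] 3.2311742677852644e-27
```

Request:
servo_tool:
  moves:
    - [0.02, 0.002, 0, 0, 0]
    - [0.02, 0.004, 0, 0, 0]
    - [0.02, 0.006, 0, 0, 0]
    - [0.02, 0.008, 0, 0, 0]
    - [0.02, 0.008, 0, 0, 0]

```text
t: 20.2
ee_pos: [0.5092, 0.3842, 0.0686]
orientation: [[-0.998, -0.06, -0.007], [-0.06, 0.998, 0.001], [0.007, 0.001, -1.0]]
ft_force: [-26.0, 0.6, 14.8]
finger_gap: 0.0401
finger_force: 30.0
```

Run:
```python
from h import *
rows(robot.get_image('wrist'),r0=200,r1=345,st=6)
```

```text
224 272 369 98 [180  91  43]
230 270 370 101 [179  92  43]
236 270 370 101 [179  91  42]
242 270 371 102 [180  92  43]
248 269 371 103 [180  91  41]
254 269 372 104 [181  92  43]
260 269 372 27 [164 155 141]
266 268 373 29 [164 155 141]
272 268 373 27 [165 156 141]
278 267 374 29 [165 156 142]
284 266 374 30 [164 155 141]
290 266 375 29 [165 156 142]
296 265 375 30 [165 156 143]
302 265 376 31 [164 155 142]
308 264 376 30 [164 156 142]
314 264 377 31 [164 154 140]
320 263 377 115 [181  93  42]
326 263 378 116 [182  93  43]
332 262 419 126 [182  93  43]
338 261 419 128 [182  93  43]
```

Request:
servo_tool:
  moves:
    - [0.039, -0.004, 0, 0.002, 0]
    - [0.039, -0.004, 0, 0.002, 0]
    - [0.039, -0.004, 0, 0.002, 0]

```text
t: 20.55
ee_pos: [0.5093, 0.3831, 0.0699]
orientation: [[-0.998, -0.059, 0.0], [-0.059, 0.998, 0.001], [-0.0, 0.001, -1.0]]
ft_force: [-5.9, 1.7, 3.3]
finger_gap: 0.0396
finger_force: 21.4
```

Request:
servo_tool:
  moves:
    - [0.0395, 0, 0, 0, 0]
    - [0.0395, 0, 0, 0, 0]
    - [0.0395, 0, 0, 0, 0]

```text
t: 20.85
ee_pos: [0.5093, 0.3831, 0.0698]
orientation: [[-0.998, -0.059, -0.0], [-0.059, 0.998, 0.001], [0.0, 0.001, -1.0]]
ft_force: [-7.7, 0.6, 5.3]
finger_gap: 0.0401
finger_force: 10.7
```

Request:
servo_tool:
  moves:
    - [0.0397, 0, 0, 0, 0]
    - [0.0397, 0.002, 0, 0, 0]
    - [0.0397, 0.004, 0, 0, 0]
    - [0.0397, 0.004, 0, 0, 0]

```text
t: 21.25
ee_pos: [0.5126, 0.3831, 0.0688]
orientation: [[-0.998, -0.059, -0.002], [-0.059, 0.998, 0.001], [0.002, 0.001, -1.0]]
ft_force: [-8.1, 3.0, 0.0]
finger_gap: 0.0408
finger_force: 6.4
```

Run:
```python
from h import *
S=robot.get_state(); print(S['ft_force'],S['finger_gap'],S['finger_force'])
im=robot.get_image('wrist');rows(im,r0=180,r1=345,st=6)
```

```text
[-8.14463523  2.99246638  0.02941046] 0.04075223344018624 6.4123110473155975
216 272 369 98 [178  91  42]
222 270 370 101 [178  90  41]
228 270 370 101 [179  91  43]
234 269 371 103 [179  92  43]
240 269 371 103 [178  90  42]
246 268 372 105 [178  90  41]
252 268 372 28 [163 154 140]
258 268 373 29 [163 154 140]
264 267 373 28 [163 155 140]
270 267 374 29 [163 155 141]
276 266 374 28 [163 155 141]
282 265 375 30 [163 154 140]
288 265 376 31 [163 154 140]
294 264 376 30 [163 154 140]
300 264 377 31 [163 154 140]
306 263 377 34 [172 122  92]
312 263 378 116 [179  92  43]
318 262 378 117 [181  92  43]
324 262 379 118 [180  92  42]
330 261 419 126 [180  92  42]
336 260 419 130 [181  92  43]
342 260 419 126 [161  84  43]
```

Run:
```python
from h import *
S=robot.get_state(); im=robot.get_image('wrist')
fit(im,S,214,100,312,116);fit(im,S,214,101,312,116)
```

```text
44.20004932549157 [ 29.77152028 -15.47012366  10.85045923] 2.0194839173657902e-27
44.200049325491435 [ 29.77152028 -15.47012366  10.85045923] 3.138278007586438e-25
44.20004932549159 [ 29.77152028 -15.47012366  10.85045923] 3.6350710512584224e-27
42.491654101690315 [ 30.05124225 -15.7778388    9.78817595] 1.2924697071141057e-26
42.49165410169025 [ 30.05124225 -15.7778388    9.78817595] 2.169733520817805e-24
42.491654101690315 [ 30.05124225 -15.7778388    9.78817595] 1.2965086749488373e-25
```

Request:
servo_tool:
  moves:
    - [0.0398, 0.002, 0, 0, 0]
    - [0.0398, 0.004, 0, 0, 0]
    - [0.0398, 0.005, 0, 0, 0]
    - [0.0398, 0.005, 0, 0, 0]

```text
t: 21.75
ee_pos: [0.518, 0.383, 0.0688]
orientation: [[-0.998, -0.059, -0.001], [-0.059, 0.998, 0.001], [0.001, 0.001, -1.0]]
ft_force: [-5.1, 1.9, -0.5]
finger_gap: 0.0399
finger_force: 4.2
```

Run:
```python
from h import *
im=robot.get_image('wrist');rows(im,r0=180,r1=345,st=6);save(im,'w9')
t=robot.get_image('top')
b=cv2.resize(t['image'][110:260,40:190],(480,480))
cv2.imwrite('pics/c9.png',cv2.cvtColor(cv2.hconcat([cv2.resize(im['image'][150:450,200:450],(320,480)),b]),cv2.COLOR_RGB2BGR))
```

```text
198 277 365 89 [144  78  43]
204 271 369 99 [177  90  42]
210 270 370 101 [178  91  42]
216 270 371 102 [178  91  42]
222 269 371 103 [179  92  43]
228 269 372 104 [178  92  42]
234 268 372 28 [167 136 113]
240 267 373 30 [163 154 140]
246 267 373 28 [163 154 140]
252 267 374 29 [163 154 140]
258 266 374 28 [162 154 140]
264 266 375 29 [162 154 140]
270 265 376 31 [163 154 140]
276 264 376 30 [162 154 140]
282 263 377 32 [163 154 141]
288 263 377 31 [164 149 132]
294 262 378 117 [179  91  42]
300 262 378 117 [179  90  41]
306 261 379 119 [179  92  43]
312 261 380 120 [179  91  43]
318 260 380 121 [180  91  43]
324 260 381 122 [182  93  43]
330 260 419 128 [212 113  55]
336 262 419 100 [179  99  57]
342 265 419 37 [163 152 142]
```

View pics/c9.png

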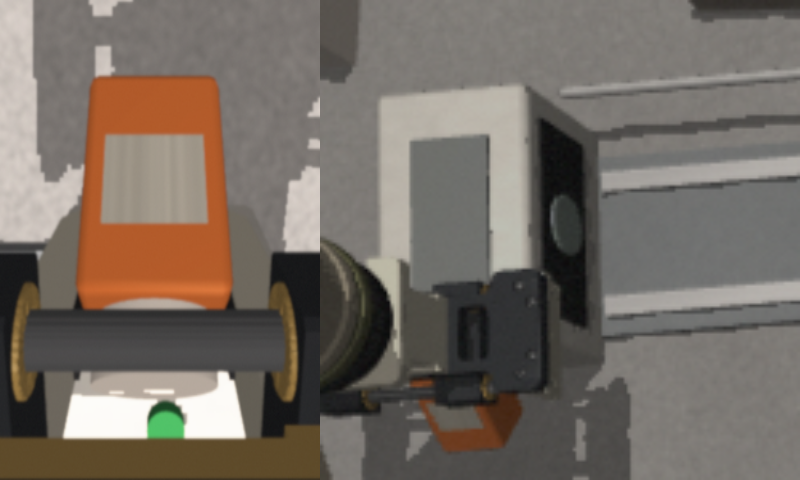

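The crop shows the vial's body tilted about 45°, sliding through the pads rather than turning. Grip force does follow the commanded opening, at about 21 N/mm. So I'll lay this vial down again, grip it lightly by the cap and let gravity swing the foot down.

Request:
servo_tool:
  moves:
    - [0.03, 0, 0, 0, 0]
    - [0.03, 0, 0, 0, 0]
    - [0.03, -0.015, 0, 0, 0]
    - [0.03, -0.04, 0, 0, 0]
    - [0.03, -0.07, 0, 0, 0]
    - [0.03, -0.08, 0, -0.02, 0]
    - [0.03, -0.08, 0, -0.04, 0]
    - [0.03, -0.08, 0, -0.04, 0]

```text
t: 22.65
ee_pos: [0.4371, 0.3813, 0.0265]
orientation: [[-0.998, -0.059, -0.003], [-0.059, 0.998, -0.002], [0.003, -0.002, -1.0]]
ft_force: [0.5, -0.7, -1.0]
finger_gap: 0.0395
finger_force: 30.0
```

Request:
servo_tool:
  moves:
    - [0.03, 0, 0, -0.006, 0]
    - [0.03, 0, 0, -0.012, 0]
    - [0.03, 0, 0, -0.018, 0]
    - [0.03, 0, 0, -0.022, 0]
    - [0.03, 0, 0, -0.022, 0]

```text
t: 23.15
ee_pos: [0.4383, 0.3824, 0.0059]
orientation: [[-0.998, -0.059, -0.001], [-0.059, 0.998, -0.001], [0.001, -0.001, -1.0]]
ft_force: [0.7, 0.7, -2.0]
finger_gap: 0.0398
finger_force: 30.0
```

Request:
servo_tool:
  moves:
    - [0.042, 0, 0, -0.002, 0]
    - [0.045, 0, 0, -0.002, 0]
    - [0.055, 0, 0, -0.002, 0]
    - [0.07, 0, 0, -0.002, 0]
    - [0.08, 0, 0, -0.002, 0]
    - [0.08, 0, 0, 0, 0]
    - [0.08, 0, 0, 0.04, 0]
    - [0.08, 0, 0, 0.08, 0]

```text
t: 23.95
ee_pos: [0.4373, 0.3818, 0.0861]
orientation: [[-0.998, -0.059, -0.003], [-0.059, 0.998, -0.002], [0.003, -0.002, -1.0]]
ft_force: [0.5, 1.1, 0.8]
finger_gap: 0.0794
finger_force: 0.0
```

Request:
servo_tool:
  moves:
    - [0.08, -0.03, -0.04, 0.04, 0]
    - [0.08, -0.06, -0.08, 0.08, 0]
    - [0.08, -0.06, -0.11, 0.1, 0]
    - [0.08, -0.06, -0.12, 0.1, 0]
    - [0.08, -0.06, -0.12, 0.1, 0]

```text
t: 24.45
ee_pos: [0.3795, 0.2618, 0.1892]
orientation: [[-0.998, -0.057, 0.004], [-0.057, 0.998, 0.002], [-0.004, 0.001, -1.0]]
ft_force: [0.5, 0.0, 0.0]
finger_gap: 0.08
finger_force: 0.0
```

```bash
cat >> h.py <<'E'
def lying(im,near,z=.04,nm=None):
    """body top-face rect and cap centre of a lying vial near xy"""
    h=cv2.cvtColor(im['image'],cv2.COLOR_RGB2HSV)
    for d in robot.masks_of('vial1',im):
        c,s,a=rect(im,d['region'],.03)
        if np.hypot(*(c-near))<.06:
            m=d['region']; org=m&(h[...,0]>5)&(h[...,0]<22)&(h[...,1]>110)
            cap=m&(h[...,1]<60)
            v,u=np.nonzero(org); print(round(d['p'],2),'all',c,s,a,'orange',rect(im,org,.04),np.mean([atz(im,x,y,.04)[:2] for x,y in zip(u,v)],0).round(4),'low-sat px mean',end=' ')
            v,u=np.nonzero(cap); print(np.mean([atz(im,x,y,.03)[:2] for x,y in zip(u,v)],0).round(4) if len(u) else None)
E
python3 - <<'E'
from h import *
np.set_printoptions(precision=4,suppress=True)
for n in('wrist','top','scene'):
    im=robot.get_image(n); save(im,n+'10')
    for d in robot.mark_of('vial1',im): print(n,d['p'],w(im,d['location']))
    for d in robot.boxes_of('vial1',im): print(n,'box',d['p'],w(im,d['location']))
    lying(im,np.array([.43,.38]))
E
```

```text
wrist 0.6 [0.4163 0.3829 0.0195]
wrist box 0.8 [0.4206 0.3844 0.0378]
wrist box 0.55 [ 0.3975 -0.043   0.0143]
0.68 all [0.4235 0.3854] (67.07887268066406, 34.24336242675781) 58.60638427734375 orange (array([0.42  , 0.3813]), (65.01344299316406, 32.88441467285156), 58.60640335083008) [0.4181 0.3779] low-sat px mean [0.4422 0.3953]
top 0.86 [ 0.5578 -0.32    0.001 ]
top 0.78 [0.4145 0.3814 0.0211]
top 0.62 [ 0.426  -0.1054  0.0215]
top box 0.95 [0.4557 0.3737 0.044 ]
top box 0.87 [ 0.4065 -0.0753  0.0417]
top box 0.62 [ 0.5544 -0.3119  0.057 ]
0.9 all [0.4564 0.3784] (56.702510833740234, 54.644866943359375) 88.9124755859375 orange (array([0.4488, 0.3735]), (42.35883331298828, 54.22332763671875), 2.5811312198638916) [0.452  0.3688] low-sat px mean [0.4611 0.3851]
scene 0.81 [ 0.5562 -0.3182 -0.0015]
scene 0.63 [ 0.7243 -0.319  -0.0045]
scene 0.57 [0.4164 0.3802 0.0197]
scene box 0.7 [0.6453 0.0249 0.0182]
scene box 0.6 [ 0.5743 -0.317   0.0524]
scene box 0.56 [0.4588 0.375  0.0355]
scene box 0.56 [ 0.4192 -0.0774  0.0381]
0.78 all [0.4543 0.3782] (91.95831298828125, 61.597835540771484) 1.8776017427444458 orange (array([0.4584, 0.3718]), (82.52694702148438, 60.9926872253418), 3.119354009628296) [0.4541 0.3688] low-sat px mean [0.4616 0.3818]
```

Request:
servo_tool:
  moves:
    - [0.08, 0, -0.05, 0, 0]
    - [0.08, 0, -0.1, 0, 0]
    - [0.08, 0, -0.15, 0, 0]
    - [0.08, 0, -0.15, 0, 0]

```text
t: 25.45
ee_pos: [0.3789, 0.1078, 0.1867]
orientation: [[-0.999, -0.053, 0.001], [-0.053, 0.999, -0.002], [-0.0, -0.002, -1.0]]
ft_force: [0.3, 0.4, -0.4]
finger_gap: 0.0797
finger_force: 0.0
```

Run:
```python
from h import *
np.set_printoptions(precision=4,suppress=True)
for n in('top','scene'):
    im=robot.get_image(n); save(im,n+'11')
    for d in robot.mark_of('vial1',im): print(n,d['p'],w(im,d['location']))
    lying(im,np.array([.45,.38]))
```

```text
top 0.89 [ 0.4259 -0.1068  0.0234]
top 0.88 [ 0.5616 -0.3197  0.0032]
scene 0.92 [ 0.4274 -0.1032  0.0242]
scene 0.84 [0.4177 0.3821 0.0213]
scene 0.73 [ 0.2688 -0.3267  0.0029]
scene 0.69 [ 0.554  -0.3178  0.0009]
0.84 all [0.4546 0.3788] (91.94744110107422, 62.797428131103516) 1.8777234554290771 orange (array([0.4588, 0.3723]), (82.85423278808594, 59.650352478027344), 1.8395920991897583) [0.4543 0.369 ] low-sat px mean [0.4628 0.3818]
```

Run:
```python
from h import *
np.set_printoptions(precision=4,suppress=True)
im=robot.get_image('top'); c=proj(im,[.45,.383,.04]); print(c)
u0,v0=c.astype(int); u0-=35;v0-=35
h=cv2.cvtColor(im['image'],cv2.COLOR_RGB2HSV)[v0:v0+70,u0:u0+70]
m=((h[...,0]>5)&(h[...,0]<22)&(h[...,1]>130)&(h[...,2]>110)).astype(np.uint8)
n,l,s,_=cv2.connectedComponentsWithStats(m); k=1+s[1:,4].argmax(); M=np.zeros(im['image'].shape[:2],bool); M[v0:v0+70,u0:u0+70]=l==k
print(s[1:],rect(im,M,.04))
cv2.imwrite('pics/c12.png',cv2.cvtColor(cv2.resize(im['image'][v0:v0+70,u0:u0+70],(420,420),interpolation=cv2.INTER_CUBIC),cv2.COLOR_RGB2BGR)); print(u0,v0)
```

```text
[ 99.1237 260.0725]Traceback (most recent call last):
  File "<stdin>", line 7, in <module>
ValueError: attempt to get argmax of an empty sequence
```

Request:
servo_tool:
  moves:
    - [0.07, 0, -0.02, 0, -0.14]
    - [0.07, 0, -0.04, 0, -0.28]
    - [0.07, 0, -0.06, 0, -0.42]
    - [0.07, 0, -0.08, 0, -0.56]
    - [0.07, 0, -0.1, 0, -0.7]
    - [0.07, 0, -0.12, 0, -0.84]
    - [0.07, 0, -0.14, 0, -0.98]
    - [0.07, 0, -0.16, 0, -1.08]

```text
t: 26.6
ee_pos: [0.3788, -0.0469, 0.1866]
orientation: [[-0.52, 0.854, -0.0], [0.854, 0.52, 0.0], [0.0, -0.0, -1.0]]
ft_force: [-0.8, 0.1, -0.3]
finger_gap: 0.0701
finger_force: 0.0
```

```bash
cat >> h.py <<'E'
def orange(im,P,r=35,z=.04):
    c=proj(im,P); u0,v0=np.maximum(c.astype(int)-r,0)
    h=cv2.cvtColor(im['image'],cv2.COLOR_RGB2HSV)[v0:v0+2*r,u0:u0+2*r]
    m=((h[...,0]>5)&(h[...,0]<22)&(h[...,1]>120)&(h[...,2]>90)).astype(np.uint8)
    n,l,s,_=cv2.connectedComponentsWithStats(m)
    if n<2: print('none',c); return
    k=1+s[1:,4].argmax(); M=np.zeros(im['image'].shape[:2],bool); M[v0:v0+2*r,u0:u0+2*r]=l==k
    print('orange',s[k,4],rect(im,M,z)); return M
E
python3 - <<'E'
from h import *
np.set_printoptions(precision=4,suppress=True)
S=robot.get_state();print(S['t'],S['ee_pos'],S['orientation'][:,1])
for n in('wrist','top'):
    im=robot.get_image(n); save(im,n+'13')
    for d in robot.mark_of('vial1',im): print(n,d['p'],w(im,d['location']))
    for p in([.45,.38],[.407,-.073]): lying(im,np.array(p)); orange(im,np.array(p+[.04]),r=35 if n=='top' else 110)
E
```

```text
bash:  1428 Segmentation fault         python3 - <<'E'
from h import *
np.set_printoptions(precision=4,suppress=True)
S=robot.get_state();print(S['t'],S['ee_pos'],S['orientation'][:,1])
for n in('wrist','top'):
    im=robot.get_image(n); save(im,n+'13')
    for d in robot.mark_of('vial1',im): print(n,d['p'],w(im,d['location']))
    for p in([.45,.38],[.407,-.073]): lying(im,np.array(p)); orange(im,np.array(p+[.04]),r=35 if n=='top' else 110)
E
```

Run:
```python
from h import *
np.set_printoptions(precision=4,suppress=True)
im=robot.get_image('top'); save(im,'top13')
for d in robot.mark_of('vial1',im): print(d['p'],w(im,d['location']))
for p in([.45,.38],[.407,-.073]): lying(im,np.array(p)); orange(im,np.array(p+[.04]))
im=robot.get_image('wrist'); save(im,'w13')
for d in robot.mark_of('vial1',im): print('w',d['p'],w(im,d['location']))
for d in robot.boxes_of('vial1',im): print('w',d['p'],w(im,d['location']))
```

```text
0.8 [0.4153 0.3808 0.0233]
0.77 [ 0.5592 -0.3226  0.0026]
0.38 [ 0.6486 -0.107   0.0722]
0.9 all [0.4498 0.3786] (74.14306640625, 55.01798629760742) 2.18837833404541 orange (array([0.4412, 0.3731]), (57.52617263793945, 54.22331237792969), 2.5811893939971924) [0.4401 0.3714] low-sat px mean [0.4615 0.3856]
orange 346 (array([0.4423, 0.3798]), (54.762943267822266, 41.392662048339844), 2.282634973526001)
none [310.875  276.0975]
w 0.71 [ 0.4209 -0.1029  0.02  ]
w 0.71 [ 0.4076 -0.074   0.0388]
```

Request:
servo_tool:
  moves:
    - [0.065, 0.011, 0.001, -0.04, 0]
    - [0.065, 0.011, 0.001, -0.08, 0]
    - [0.065, 0.011, 0.001, -0.12, 0]
    - [0.065, 0.011, 0.001, -0.15, 0]
    - [0.065, 0.011, 0.001, -0.17, 0]
    - [0.065, 0.011, 0.001, -0.182, 0]
    - [0.065, 0.011, 0.001, -0.182, 0]
    - [0.065, 0.011, 0.001, -0.182, 0]

```text
t: 27.9
ee_pos: [0.3902, -0.0462, 0.0055]
orientation: [[-0.523, 0.852, 0.001], [0.852, 0.523, -0.0], [-0.001, 0.001, -1.0]]
ft_force: [-0.1, 0.3, 0.7]
finger_gap: 0.0651
finger_force: 0.0
```

Request:
servo_tool:
  moves:
    - [0.0335, 0, 0, 0, 0]
    - [0.0335, 0, 0, 0, 0]
    - [0.0335, 0, 0, 0, 0]
    - [0.0335, 0, 0, 0, 0]
    - [0.0335, 0, 0, 0, 0]
    - [0.0335, 0, 0, 0, 0]

```text
t: 28.5
ee_pos: [0.3898, -0.0462, 0.0048]
orientation: [[-0.523, 0.853, 0.0], [0.853, 0.523, -0.0], [-0.0, 0.0, -1.0]]
ft_force: [0.1, 0.9, 1.4]
finger_gap: 0.0338
finger_force: 4.8
```

Request:
servo_tool:
  moves:
    - [0.0335, 0, 0, 0.01, 0]
    - [0.0335, 0, 0, 0.02, 0]
    - [0.0335, 0, 0, 0.03, 0]
    - [0.0335, 0, 0, 0.04, 0]
    - [0.0335, 0, 0, 0.055, 0]
    - [0.0335, 0, 0, 0.07, 0]
    - [0.0335, 0, 0, 0.07, 0]

```text
t: 29.2
ee_pos: [0.3915, -0.0467, 0.0774]
orientation: [[-0.523, 0.853, 0.005], [0.853, 0.523, -0.001], [-0.003, 0.003, -1.0]]
ft_force: [0.0, 0.1, 0.1]
finger_gap: 0.0337
finger_force: 5.7
```

Run:
```python
from h import *
np.set_printoptions(precision=4,suppress=True)
S=robot.get_state();print(S['t'],S['ee_pos'],S['finger_gap'],S['finger_force'])
im=robot.get_image('wrist'); save(im,'w14'); rows(im,lo=200,hi=460,r0=60,r1=420,st=20)
for d in robot.mark_of('vial1',im): print('w',d['p'],w(im,d['location']))
im=robot.get_image('scene'); save(im,'s14')
for d in robot.mark_of('vial1',im): print('s',d['p'],w(im,d['location']))
```

```text
29.2 [ 0.3915 -0.0467  0.0774] 0.03366048348007515 5.7123803718423005
340 229 411 42 [248 248 246]
360 226 414 13 [70 69 68]
380 228 413 12 [75 68 66]
400 230 411 30 [252 251 243]
w 0.93 [ 0.4268 -0.1034  0.0828]
s 0.97 [ 0.4282 -0.1042  0.0842]
s 0.92 [ 0.5563 -0.3173  0.0004]
s 0.8 [0.4196 0.382  0.0226]
```

Request:
servo_tool:
  moves:
    - [0.0336, 0, 0, 0, 0]
    - [0.0336, 0, 0, 0, 0]
    - [0.0336, 0, 0, 0, 0]

```text
t: 29.7
ee_pos: [0.3893, -0.0461, 0.0742]
orientation: [[-0.523, 0.853, -0.001], [0.853, 0.523, 0.0], [0.001, -0.001, -1.0]]
ft_force: [-0.4, 0.6, -1.2]
finger_gap: 0.0335
finger_force: 4.5
```

```bash
cat > ck.py <<'E'
from h import *
np.set_printoptions(precision=4,suppress=True)
S=robot.get_state();print(S['t'],S['ee_pos'],S['finger_gap'],S['finger_force'])
for n in('wrist','scene'):
    im=robot.get_image(n)
    for d in robot.mark_of('vial1',im):
        if d['p']>.4: print(n,round(d['p'],2),w(im,d['location']))
E
python3 ck.py
```

```text
29.7 [ 0.3893 -0.0461  0.0742] 0.0335466250218327 4.475795307119768
wrist 0.77 [ 0.4237 -0.1034  0.0809]
scene 0.72 [0.4188 0.3846 0.0179]
scene 0.59 [ 0.4239 -0.1034  0.0828]
scene 0.58 [ 0.5578 -0.3191 -0.0032]
```

Request:
servo_tool:
  moves:
    - [0.0337, 0, 0, 0, 0]
    - [0.0337, 0, 0, 0, 0]
    - [0.0337, 0, 0, 0, 0]

```text
t: 30.2
ee_pos: [0.3896, -0.0462, 0.0747]
orientation: [[-0.523, 0.853, 0.0], [0.853, 0.523, -0.0], [-0.0, 0.0, -1.0]]
ft_force: [-0.4, -0.5, -0.5]
finger_gap: 0.0341
finger_force: 3.3
```

```bash
python3 ck.py
```

```text
30.2 [ 0.3896 -0.0462  0.0747] 0.03406484829637634 3.3239893236168427
wrist 0.65 [ 0.4229 -0.1046  0.081 ]
scene 0.87 [ 0.5557 -0.3187 -0.0011]
scene 0.72 [0.4171 0.3828 0.021 ]
scene 0.56 [ 0.4272 -0.1046  0.0824]
```

Request:
servo_tool:
  moves:
    - [0.0338, 0, 0, 0, 0]
    - [0.0338, 0, 0, 0, 0]
    - [0.0338, 0, 0, 0, 0]

```text
t: 30.7
ee_pos: [0.3896, -0.0462, 0.0746]
orientation: [[-0.523, 0.853, -0.0], [0.853, 0.523, 0.0], [0.0, -0.0, -1.0]]
ft_force: [-0.6, 0.1, -0.6]
finger_gap: 0.0337
finger_force: 2.3
```

```bash
python3 ck.py
```

```text
30.7 [ 0.3896 -0.0462  0.0746] 0.03373774908341247 2.3108510888778255
wrist 0.64 [ 0.4264 -0.1053  0.082 ]
scene 0.96 [ 0.4247 -0.1007  0.0808]
scene 0.95 [ 0.5552 -0.3183 -0.0013]
scene 0.67 [0.6322 0.1279 0.0007]
scene 0.58 [0.4214 0.3866 0.0222]
```

Request:
servo_tool:
  moves:
    - [0.0338, 0, 0, -0.008, 0]
    - [0.0338, 0, 0, -0.014, 0]
    - [0.0338, 0, 0, -0.014, 0]
    - [0.0339, 0, 0, -0.014, 0]
    - [0.0339, 0, 0, -0.014, 0]
    - [0.0339, 0, 0, -0.014, 0]

```text
t: 31.5
ee_pos: [0.3899, -0.0463, 0.0609]
orientation: [[-0.523, 0.853, 0.001], [0.853, 0.523, -0.0], [-0.0, 0.0, -1.0]]
ft_force: [0.5, -0.2, 0.6]
finger_gap: 0.0343
finger_force: 0.1
```

```bash
python3 ck.py
```

```text
31.5 [ 0.3899 -0.0463  0.0609] 0.03430255653583717 0.07666366989724338
wrist 0.8 [ 0.4091 -0.0831  0.0132]
scene 0.92 [ 0.4108 -0.0827  0.0104]
scene 0.64 [ 0.5577 -0.3194 -0.0029]
scene 0.63 [0.4178 0.3849 0.0203]
```

Request:
servo_tool:
  moves:
    - [0.0336, 0, 0, 0, 0]
    - [0.0336, 0, 0, 0, 0]
    - [0.0336, 0, 0, 0, 0]
    - [0.0336, 0.004, -0.006, 0, 0]
    - [0.0336, 0.007, -0.012, 0, 0]
    - [0.0336, 0.01, -0.017, 0, 0]
    - [0.0336, 0.014, -0.023, 0, 0]
    - [0.0336, 0.014, -0.023, 0, 0]

```text
t: 32.5
ee_pos: [0.4039, -0.0701, 0.0606]
orientation: [[-0.522, 0.853, -0.0], [0.853, 0.522, -0.0], [-0.0, -0.0, -1.0]]
ft_force: [0.2, -0.6, 0.7]
finger_gap: 0.0337
finger_force: 0.1
```

```bash
python3 ck.py
```

```text
32.5 [ 0.4039 -0.0701  0.0606] 0.03367567369963563 0.09882534176930413
wrist 0.72 [ 0.4065 -0.0813  0.0009]
scene 0.97 [ 0.4106 -0.082   0.0033]
scene 0.75 [ 0.5572 -0.3189 -0.0017]
scene 0.67 [0.4173 0.3841 0.0226]
```

Request:
servo_tool:
  moves:
    - [0.06, 0, 0, 0, 0]
    - [0.065, 0, 0, 0, 0]
    - [0.065, 0, 0, 0.02, 0]
    - [0.065, 0, 0, 0.05, 0]
    - [0.065, 0, 0, 0.1, 0]
    - [0.065, 0, 0, 0.1, 0]

```text
t: 33.3
ee_pos: [0.4074, -0.0702, 0.1676]
orientation: [[-0.523, 0.852, 0.01], [0.852, 0.523, -0.003], [-0.008, 0.007, -1.0]]
ft_force: [0.5, -0.7, 0.3]
finger_gap: 0.0649
finger_force: 0.0
```

```bash
python3 ck.py
python3 - <<'E'
from h import *
np.set_printoptions(precision=4,suppress=True)
im=robot.get_image('wrist'); save(im,'w15')
for d in robot.masks_of('vial1',im): print(d['p'],d['region'].sum(),rect(im,d['region'],.063)); v,u=np.nonzero(d['region']); print(u.min(),u.max(),v.min(),v.max())
E
```

```text
33.3 [ 0.4074 -0.0702  0.1676] 0.0648897575041534 0.0
wrist 0.79 [ 0.4079 -0.0803  0.0027]
scene 0.97 [ 0.5548 -0.3175 -0.0031]
scene 0.95 [0.4188 0.3848 0.0209]
scene 0.87 [ 0.4108 -0.08    0.002 ]
0.93 2948 (array([ 0.4057, -0.0738]), (37.808902740478516, 49.768184661865234), 31.517669677734375)
296 345 220 283
```

View pics/w15.png

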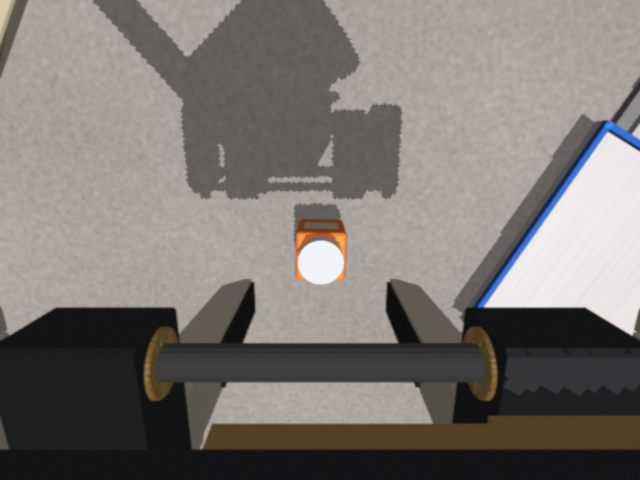

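Run:
```python
from h import *
np.set_printoptions(precision=4,suppress=True)
im=robot.get_image('wrist'); print(atz(im,320.5,263,.07)); print(robot.get_state()['ee_pos'])
D=np.array([.6377,.0332]);x=np.array([.998,.06]);y=np.array([-.06,.998])
for b in(-.06,0,.06): print(b,D+b*y)
```

```text
[ 0.4083 -0.0789  0.07  ]
[ 0.4026 -0.0689  0.1591]
-0.06 [ 0.6413 -0.0267]
0 [0.6377 0.0332]
0.06 [0.6341 0.0931]
```

The wrist view shows vial B standing upright: cap at (320,263), foot on the bench, aligned with the fingers. I'll grip it by the body.

Request:
servo_tool:
  moves:
    - [0.065, 0.006, -0.01, -0.03, 0]
    - [0.065, 0.006, -0.01, -0.06, 0]
    - [0.065, 0.006, -0.01, -0.09, 0]
    - [0.065, 0.006, -0.01, -0.12, 0]
    - [0.065, 0.006, -0.01, -0.142, 0]
    - [0.065, 0.006, -0.01, -0.142, 0]
    - [0.065, 0.006, -0.01, -0.142, 0]

```text
t: 34.35
ee_pos: [0.4088, -0.0789, 0.0182]
orientation: [[-0.523, 0.853, -0.002], [0.853, 0.523, 0.001], [0.002, -0.001, -1.0]]
ft_force: [-0.4, 0.2, 0.6]
finger_gap: 0.0649
finger_force: 0.0
```

Request:
servo_tool:
  moves:
    - [0.03, 0, 0, 0, 0]
    - [0.03, 0, 0, 0, 0]
    - [0.03, 0, 0, 0, 0]
    - [0.03, 0, 0, 0, 0]
    - [0.03, 0, 0, 0, 0]
    - [0.03, 0, 0, 0, 0]

```text
t: 34.95
ee_pos: [0.4103, -0.0794, 0.0195]
orientation: [[-0.523, 0.852, 0.001], [0.852, 0.523, -0.0], [-0.001, 0.001, -1.0]]
ft_force: [-0.8, -0.2, 6.7]
finger_gap: 0.0402
finger_force: 29.9
```

Request:
servo_tool:
  moves:
    - [0.03, 0, 0, 0.03, 0]
    - [0.03, 0, 0, 0.06, 0]
    - [0.03, 0, 0, 0.08, -0.12]
    - [0.03, 0.03, 0.01, 0.08, -0.24]
    - [0.03, 0.06, 0.02, 0.08, -0.36]
    - [0.03, 0.09, 0.03, 0.08, -0.48]
    - [0.03, 0.12, 0.04, 0.08, -0.48]
    - [0.03, 0.15, 0.05, 0.08, -0.48]

```text
t: 35.75
ee_pos: [0.5605, -0.0287, 0.0982]
orientation: [[-0.07, 0.998, -0.001], [0.998, 0.07, 0.0], [0.0, -0.0, -1.0]]
ft_force: [0.6, -0.4, 0.2]
finger_gap: 0.0395
finger_force: 29.9
```

Request:
servo_tool:
  moves:
    - [0.03, 0.03, 0.001, 0, 0]
    - [0.03, 0.06, 0.002, 0, -0.01]
    - [0.03, 0.081, 0.002, 0, -0.01]
    - [0.03, 0.081, 0.002, -0.025, -0.01]
    - [0.03, 0.081, 0.002, -0.04, -0.01]
    - [0.03, 0.081, 0.002, -0.05, -0.01]
    - [0.03, 0.081, 0.002, -0.054, -0.01]
    - [0.03, 0.081, 0.002, -0.054, -0.01]

```text
t: 36.55
ee_pos: [0.6398, -0.0272, 0.044]
orientation: [[-0.06, 0.998, -0.001], [0.998, 0.06, 0.0], [0.0, -0.001, -1.0]]
ft_force: [-0.4, 0.0, -0.8]
finger_gap: 0.0401
finger_force: 29.9
```

Request:
servo_tool:
  moves:
    - [0.03, 0, 0, -0.001, 0]
    - [0.03, 0, 0, -0.002, 0]
    - [0.03, 0, 0, -0.003, 0]
    - [0.03, 0, 0, -0.003, 0]

```text
t: 36.95
ee_pos: [0.6408, -0.0272, 0.042]
orientation: [[-0.06, 0.998, 0.001], [0.998, 0.06, -0.0], [-0.0, 0.001, -1.0]]
ft_force: [-0.0, 0.7, -0.5]
finger_gap: 0.04
finger_force: 29.9
```

Request:
servo_tool:
  moves:
    - [0.03, 0, 0, -0.001, 0]
    - [0.03, 0, 0, -0.002, 0]
    - [0.03, 0, 0, -0.002, 0]

```text
t: 37.25
ee_pos: [0.6411, -0.0272, 0.0415]
orientation: [[-0.06, 0.998, 0.001], [0.998, 0.06, -0.0], [-0.0, 0.001, -1.0]]
ft_force: [-5.1, 0.2, 10.1]
finger_gap: 0.0402
finger_force: 29.9
```

Contact. I'll release and go up.

Request:
servo_tool:
  moves:
    - [0.042, 0, 0, 0.001, 0]
    - [0.05, 0, 0, 0.001, 0]
    - [0.06, 0, 0, 0.001, 0]
    - [0.065, 0, 0, 0.001, 0]
    - [0.065, 0, 0, 0.03, 0]
    - [0.065, 0, 0, 0.07, 0]
    - [0.065, 0, 0, 0.12, 0]
    - [0.065, -0.03, -0.04, 0.14, 0]

```text
t: 38.05
ee_pos: [0.6169, -0.0618, 0.1844]
orientation: [[-0.064, 0.998, 0.009], [0.998, 0.064, 0.0], [-0.001, 0.009, -1.0]]
ft_force: [0.3, -2.0, 0.7]
finger_gap: 0.0649
finger_force: 0.0
```

```bash
python3 ck.py
python3 - <<'E'
from h import *
im=robot.get_image('top'); 
for d in robot.masks_of('vial1',im): print(d['p'],rect(im,d['region'],.05))
for d in robot.mark_of('vial1',im): print(d['p'],w(im,d['location']))
E
```

```text
38.05 [ 0.6169 -0.0618  0.1844] 0.06494305310572335 0.0
wrist 0.56 [ 0.6383 -0.0254  0.0218]
wrist 0.41 [ 0.5566 -0.3238 -0.0032]
scene 0.82 [ 0.5552 -0.3153 -0.002 ]
scene 0.69 [0.4192 0.3839 0.021 ]
scene 0.59 [ 0.6402 -0.025   0.0267]
0.95 (array([ 0.55444983, -0.31584863]), (48.01848602294922, 50.89244079589844), 5.987744331359863)
0.91 (array([0.44695706, 0.36840182]), (70.58858489990234, 53.875003814697266), 2.1884539127349854)
0.44 (array([0.62974158, 0.00216748]), (170.31842041015625, 245.69725036621094), 0.5926279425621033)
0.8 [0.4143131  0.38158602 0.02036976]
0.69 [ 0.55887914 -0.31912829  0.00084402]
```

Request:
servo_tool:
  moves:
    - [0.065, -0.01, -0.045, 0, 0]
    - [0.065, -0.02, -0.09, 0, 0]
    - [0.065, -0.03, -0.135, 0, 0]
    - [0.065, -0.04, -0.18, 0, 0]
    - [0.065, -0.05, -0.225, 0, 0]
    - [0.065, -0.06, -0.27, 0, 0]
    - [0.065, -0.06, -0.27, 0, 0]
    - [0.065, -0.06, -0.27, 0, 0]

```text
t: 39.2
ee_pos: [0.5522, -0.3344, 0.1764]
orientation: [[-0.058, 0.998, -0.002], [0.998, 0.058, 0.002], [0.002, -0.002, -1.0]]
ft_force: [0.6, 0.1, 0.4]
finger_gap: 0.0652
finger_force: 0.0
```

```bash
python3 ck.py
python3 - <<'E'
from h import *
np.set_printoptions(precision=4,suppress=True)
im=robot.get_image('wrist'); 
h=cv2.cvtColor(im['image'],cv2.COLOR_RGB2HSV)
for d in robot.masks_of('vial1',im)[:2]:
    m=d['region']; v,u=np.nonzero(m); print(d['p'],m.sum(),u.min(),u.max(),v.min(),v.max())
    cap=(m&(h[...,1]<70)&(h[...,2]>170)).astype(np.uint8)
    n,l,s,c=cv2.connectedComponentsWithStats(cap); k=1+s[1:,4].argmax(); print('cap',s[k],atz(im,s[k,0]+s[k,2]/2,s[k,1]+s[k,3]/2,.07))
    org=m&~(l==k); print(rect(im,org,.056))
E
```

```text
39.2 [ 0.5522 -0.3344  0.1764] 0.06524047262719067 0.0
wrist 0.88 [ 0.5565 -0.3223 -0.0022]
scene 0.91 [0.4189 0.3838 0.0218]
scene 0.73 [ 0.6394 -0.0265  0.0218]
scene 0.73 [ 0.5568 -0.317  -0.0008]
0.82 2677 302 351 190 248
cap [ 306  205   43   44 1449] [ 0.5578 -0.3209  0.07  ]
(array([ 0.557 , -0.3167]), (39.70834732055664, 46.05411148071289), 4.812215328216553)
```

Request:
servo_tool:
  moves:
    - [0.07, 0.005, 0.014, 0, 0.02]
    - [0.07, 0.005, 0.014, -0.04, 0.02]
    - [0.07, 0.005, 0.014, -0.08, 0.02]
    - [0.07, 0.005, 0.014, -0.12, 0.02]
    - [0.07, 0.005, 0.014, -0.145, 0.02]
    - [0.07, 0.005, 0.014, -0.158, 0.02]
    - [0.07, 0.005, 0.014, -0.158, 0.02]
    - [0.07, 0.005, 0.014, -0.158, 0.02]

```text
t: 40.3
ee_pos: [0.5588, -0.3204, 0.0217]
orientation: [[-0.081, 0.997, 0.002], [0.997, 0.081, -0.001], [-0.001, 0.001, -1.0]]
ft_force: [0.2, 0.3, -0.1]
finger_gap: 0.0698
finger_force: 0.0
```

Request:
servo_tool:
  moves:
    - [0.03, 0, 0, 0, 0]
    - [0.03, 0, 0, 0, 0]
    - [0.03, 0, 0, 0, 0]
    - [0.03, 0, 0, 0, 0]
    - [0.03, 0, 0, 0, 0]
    - [0.03, 0, 0, 0, 0]

```text
t: 40.9
ee_pos: [0.558, -0.3206, 0.0208]
orientation: [[-0.08, 0.997, 0.001], [0.997, 0.08, -0.0], [-0.0, 0.001, -1.0]]
ft_force: [-1.0, -0.2, 4.2]
finger_gap: 0.0401
finger_force: 29.9
```

Request:
servo_tool:
  moves:
    - [0.03, 0, 0, 0.02, 0]
    - [0.03, 0, 0, 0.05, 0]
    - [0.03, 0, 0, 0.09, 0]
    - [0.03, 0, 0, 0.12, 0]
    - [0.03, 0.005, 0.03, 0.13, 0]
    - [0.03, 0.015, 0.07, 0.13, 0]
    - [0.03, 0.025, 0.11, 0.13, 0]
    - [0.03, 0.035, 0.15, 0.13, 0]

```text
t: 41.7
ee_pos: [0.5926, -0.1689, 0.1499]
orientation: [[-0.079, 0.997, -0.0], [0.997, 0.079, 0.0], [0.0, -0.0, -1.0]]
ft_force: [0.3, -0.7, -1.4]
finger_gap: 0.04
finger_force: 29.9
```

Request:
servo_tool:
  moves:
    - [0.03, 0.01, 0.04, 0, -0.02]
    - [0.03, 0.02, 0.08, 0, -0.02]
    - [0.03, 0.03, 0.12, 0, -0.02]
    - [0.03, 0.038, 0.16, 0, -0.02]
    - [0.03, 0.045, 0.195, 0, -0.02]
    - [0.03, 0.045, 0.202, 0, -0.02]
    - [0.03, 0.045, 0.202, 0, -0.02]
    - [0.03, 0.045, 0.202, -0.04, -0.02]

```text
t: 42.5
ee_pos: [0.6424, 0.0307, 0.1165]
orientation: [[-0.06, 0.998, 0.012], [0.998, 0.06, -0.001], [-0.002, 0.011, -1.0]]
ft_force: [1.3, 0.3, -0.8]
finger_gap: 0.0401
finger_force: 29.9
```

Request:
servo_tool:
  moves:
    - [0.03, 0, 0, -0.03, 0]
    - [0.03, 0, 0, -0.05, 0]
    - [0.03, 0, 0, -0.06, 0]
    - [0.03, 0, 0, -0.063, 0]
    - [0.03, 0, 0, -0.065, 0]
    - [0.03, 0, 0, -0.065, 0]

```text
t: 43.1
ee_pos: [0.6387, 0.0312, 0.0465]
orientation: [[-0.06, 0.998, 0.002], [0.998, 0.06, -0.0], [-0.0, 0.002, -1.0]]
ft_force: [0.0, -0.6, -1.1]
finger_gap: 0.0395
finger_force: 29.9
```

Request:
servo_tool:
  moves:
    - [0.03, 0, 0, -0.002, 0]
    - [0.03, 0, 0, -0.003, 0]
    - [0.03, 0, 0, -0.004, 0]
    - [0.03, 0, 0, -0.004, 0]

```text
t: 43.5
ee_pos: [0.6384, 0.0317, 0.0427]
orientation: [[-0.06, 0.998, 0.001], [0.998, 0.06, -0.0], [-0.0, 0.001, -1.0]]
ft_force: [-2.6, 0.8, 6.1]
finger_gap: 0.0398
finger_force: 29.9
```

Request:
servo_tool:
  moves:
    - [0.042, 0, 0, 0.001, 0]
    - [0.05, 0, 0, 0.001, 0]
    - [0.06, 0, 0, 0.001, 0]
    - [0.065, 0, 0, 0.001, 0]
    - [0.065, 0, 0, 0.03, 0]
    - [0.065, 0, 0, 0.07, 0]
    - [0.065, 0, 0, 0.12, 0]
    - [0.065, -0.015, 0.035, 0.15, 0.14]

```text
t: 44.3
ee_pos: [0.6251, 0.0636, 0.1955]
orientation: [[-0.195, 0.981, 0.005], [0.981, 0.195, -0.001], [-0.002, 0.005, -1.0]]
ft_force: [0.1, 0.6, 1.6]
finger_gap: 0.0649
finger_force: 0.0
```

Request:
servo_tool:
  moves:
    - [0.065, -0.017, 0.04, 0, 0.14]
    - [0.065, -0.034, 0.08, 0, 0.28]
    - [0.065, -0.051, 0.12, 0, 0.42]
    - [0.065, -0.068, 0.16, 0, 0.56]
    - [0.065, -0.085, 0.2, 0, 0.7]
    - [0.065, -0.102, 0.24, 0, 0.84]
    - [0.065, -0.119, 0.28, 0, 0.98]
    - [0.065, -0.135, 0.31, 0, 1.12]

```text
t: 45.1
ee_pos: [0.4864, 0.3789, 0.1911]
orientation: [[-0.97, 0.242, -0.0], [0.242, 0.97, 0.0], [0.0, 0.0, -1.0]]
ft_force: [0.2, 0.4, 0.5]
finger_gap: 0.065
finger_force: 0.0
```

Request:
servo_tool:
  moves:
    - [0.065, 0, 0, 0, 0.14]
    - [0.065, 0, 0, 0, 0.28]
    - [0.065, 0, 0, 0, 0.28]
    - [0.065, 0, 0, 0, 0.28]

```text
t: 45.5
ee_pos: [0.4877, 0.3766, 0.191]
orientation: [[-1.0, -0.025, -0.0], [-0.025, 1.0, -0.0], [0.0, -0.0, -1.0]]
ft_force: [0.0, -0.0, -0.2]
finger_gap: 0.0653
finger_force: 0.0
```

```bash
python3 ck.py
python3 - <<'E'
from h import *
np.set_printoptions(precision=4,suppress=True)
print(robot.get_state()['orientation'][:,1])
im=robot.get_image('wrist'); save(im,'w16')
print(proj(im,[.4148,.381,.02]),proj(im,[.485,.384,.02]))
h=cv2.cvtColor(im['image'],cv2.COLOR_RGB2HSV)
for d in robot.masks_of('vial1',im)[:2]:
    m=d['region']; v,u=np.nonzero(m); print(d['p'],m.sum(),u.min(),u.max(),v.min(),v.max(), rect(im,m,.035))
im=robot.get_image('top'); orange(im,np.array([.45,.38,.04]))
E
```

```text
45.5 [0.4877 0.3766 0.191 ] 0.06530552973814169 0.0
wrist 0.61 [0.4133 0.38   0.0206]
scene 0.64 [0.635  0.0354 0.0193]
scene 0.56 [ 0.6401 -0.0265  0.024 ]
[-0.0266  0.9996  0.    ]
[327.5355 145.7488] [328.3348 222.11  ]
0.73 3432 306 352 145 224 (array([0.4491, 0.3833]), (69.6737289428711, 40.432945251464844), 2.8318288326263428)
orange 320 (array([0.4423, 0.3819]), (54.5141487121582, 37.027740478515625), 2.314042329788208)
```

Request:
servo_tool:
  moves:
    - [0.065, -0.006, 0.008, -0.04, 0.015]
    - [0.065, -0.006, 0.008, -0.08, 0.015]
    - [0.065, -0.006, 0.008, -0.12, 0.015]
    - [0.065, -0.006, 0.008, -0.15, 0.015]
    - [0.065, -0.006, 0.008, -0.175, 0.015]
    - [0.065, -0.006, 0.008, -0.186, 0.015]
    - [0.065, -0.006, 0.008, -0.186, 0.015]
    - [0.065, -0.006, 0.008, -0.186, 0.015]

```text
t: 46.65
ee_pos: [0.4825, 0.3852, 0.0065]
orientation: [[-0.999, -0.044, 0.001], [-0.044, 0.999, 0.001], [-0.001, 0.001, -1.0]]
ft_force: [1.0, 0.4, 0.9]
finger_gap: 0.0649
finger_force: 0.0
```

Request:
servo_tool:
  moves:
    - [0.0335, 0, 0, 0, 0]
    - [0.0335, 0, 0, 0, 0]
    - [0.0335, 0, 0, 0, 0]
    - [0.0335, 0, 0, 0, 0]
    - [0.0335, 0, 0, 0, 0]
    - [0.0335, 0, 0, 0, 0]

```text
t: 47.25
ee_pos: [0.4818, 0.3848, 0.0054]
orientation: [[-0.999, -0.044, 0.0], [-0.044, 0.999, 0.0], [-0.0, 0.0, -1.0]]
ft_force: [0.3, -0.3, 1.5]
finger_gap: 0.0337
finger_force: 4.6
```

Request:
servo_tool:
  moves:
    - [0.0335, 0, 0, 0.01, 0]
    - [0.0335, 0, 0, 0.02, 0]
    - [0.0335, 0, 0, 0.03, 0]
    - [0.0335, 0, 0, 0.04, 0]
    - [0.0335, 0, 0, 0.05, 0]
    - [0.0335, 0, 0, 0.056, 0]
    - [0.0335, 0, 0, 0.056, 0]
    - [0.0337, 0, 0, 0.056, 0]

```text
t: 48.05
ee_pos: [0.4817, 0.3846, 0.0611]
orientation: [[-0.999, -0.044, -0.0], [-0.044, 0.999, -0.0], [0.0, -0.0, -1.0]]
ft_force: [0.3, 0.5, -1.5]
finger_gap: 0.0336
finger_force: 3.4
```

Request:
servo_tool:
  moves:
    - [0.0338, 0, 0, 0, 0]
    - [0.0338, 0, 0, 0, 0]
    - [0.0339, 0, 0, 0, 0]
    - [0.0339, 0, 0, 0, 0]
    - [0.0339, 0, 0, 0, 0]

```text
t: 48.55
ee_pos: [0.4817, 0.3846, 0.0611]
orientation: [[-0.999, -0.044, -0.0], [-0.044, 0.999, -0.0], [0.0, -0.0, -1.0]]
ft_force: [-0.4, -0.6, -0.9]
finger_gap: 0.0341
finger_force: 0.1
```

```bash
python3 ck.py
```

```text
48.55 [0.4817 0.3846 0.0611] 0.03410590861098061 0.1479332079179585
wrist 0.79 [0.4387 0.3855 0.0069]
scene 0.84 [ 0.6412 -0.0255  0.0268]
scene 0.59 [0.4443 0.3878 0.0119]
scene 0.57 [0.6351 0.0338 0.0187]
```

Request:
servo_tool:
  moves:
    - [0.0336, 0, 0, 0, 0]
    - [0.0336, 0, 0, 0, 0]
    - [0.0336, 0, 0, 0, 0]
    - [0.0336, -0.007, 0, 0, 0]
    - [0.0336, -0.014, -0.0005, 0, 0]
    - [0.0336, -0.021, -0.001, 0, 0]
    - [0.0336, -0.028, -0.001, 0, 0]
    - [0.0336, -0.028, -0.001, 0, 0]

```text
t: 49.55
ee_pos: [0.4525, 0.3836, 0.061]
orientation: [[-0.999, -0.045, -0.001], [-0.045, 0.999, -0.0], [0.001, -0.0, -1.0]]
ft_force: [0.4, 0.2, -1.1]
finger_gap: 0.0338
finger_force: 0.8
```

```bash
python3 ck.py
```

```text
49.55 [0.4525 0.3836 0.061 ] 0.03377377786929689 0.7530359365046024
wrist 0.69 [ 0.4447  0.3828 -0.0027]
scene 0.98 [ 0.6424 -0.0282  0.0239]
scene 0.76 [0.4507 0.3864 0.0024]
scene 0.65 [ 0.6463 -0.1071  0.0738]
scene 0.57 [0.6355 0.034  0.0207]
```

Looks upright. I'll release, rise and check.

Request:
servo_tool:
  moves:
    - [0.055, 0, 0, 0, 0]
    - [0.065, 0, 0, 0, 0]
    - [0.065, 0, 0, 0.02, 0]
    - [0.065, 0, 0, 0.05, 0]
    - [0.065, 0.015, 0, 0.1, 0]
    - [0.065, 0.015, 0, 0.1, 0]
    - [0.065, 0.015, 0, 0.1, 0]

```text
t: 50.45
ee_pos: [0.4704, 0.3844, 0.1635]
orientation: [[-0.999, -0.044, 0.004], [-0.044, 0.999, 0.003], [-0.004, 0.002, -1.0]]
ft_force: [1.2, 0.3, -0.5]
finger_gap: 0.0649
finger_force: 0.0
```

```bash
python3 ck.py
cat > cap.py <<'E'
from h import *
np.set_printoptions(precision=4,suppress=True)
im=robot.get_image('wrist'); h=cv2.cvtColor(im['image'],cv2.COLOR_RGB2HSV)
for d in robot.masks_of('vial1',im)[:2]:
    m=d['region']; v,u=np.nonzero(m); print(d['p'],m.sum(),u.min(),u.max(),v.min(),v.max())
    cap=(m&(h[...,1]<70)&(h[...,2]>150)).astype(np.uint8)
    n,l,s,c=cv2.connectedComponentsWithStats(cap); k=1+s[1:,4].argmax(); print('cap',s[k],atz(im,s[k,0]+s[k,2]/2,s[k,1]+s[k,3]/2,.07))
    print(rect(im,m&~(l==k),.056))
E
python3 cap.py
```

```text
50.45 [0.4704 0.3844 0.1635] 0.06492104396304668 0.0
wrist 0.84 [ 0.4463  0.3829 -0.002 ]
scene 0.88 [ 0.6426 -0.0276  0.0254]
scene 0.86 [0.4507 0.3838 0.0007]
scene 0.57 [0.6353 0.0332 0.0216]
0.78 2977 296 348 185 246
cap [ 299  199   47   48 1712] [0.4483 0.3835 0.07  ]
(array([0.4448, 0.3832]), (44.55176544189453, 39.23362731933594), 3.092139959335327)
```

Request:
servo_tool:
  moves:
    - [0.065, -0.022, -0.001, -0.01, 0]
    - [0.065, -0.022, -0.001, -0.04, 0]
    - [0.065, -0.022, -0.001, -0.08, 0]
    - [0.065, -0.022, -0.001, -0.115, 0]
    - [0.065, -0.022, -0.001, -0.135, 0]
    - [0.065, -0.022, -0.001, -0.143, 0]
    - [0.065, -0.022, -0.001, -0.143, 0]
    - [0.065, -0.022, -0.001, -0.143, 0]

```text
t: 51.55
ee_pos: [0.4474, 0.3832, 0.0193]
orientation: [[-0.999, -0.044, 0.001], [-0.044, 0.999, 0.001], [-0.001, 0.001, -1.0]]
ft_force: [-0.2, 0.6, 0.3]
finger_gap: 0.065
finger_force: 0.0
```

Request:
servo_tool:
  moves:
    - [0.03, 0, 0, 0, 0]
    - [0.03, 0, 0, 0, 0]
    - [0.03, 0, 0, 0, 0]
    - [0.03, 0, 0, 0, 0]
    - [0.03, 0, 0, 0, 0]
    - [0.03, 0, 0, 0, 0]

```text
t: 52.15
ee_pos: [0.4471, 0.383, 0.0189]
orientation: [[-0.999, -0.044, 0.001], [-0.044, 0.999, 0.001], [-0.001, 0.001, -1.0]]
ft_force: [-1.6, 0.4, 5.8]
finger_gap: 0.0401
finger_force: 30.0
```

Request:
servo_tool:
  moves:
    - [0.03, 0, 0, 0.03, 0]
    - [0.03, 0, 0, 0.07, 0]
    - [0.03, 0, 0, 0.11, 0]
    - [0.03, 0, -0.03, 0.13, 0]
    - [0.03, 0, -0.07, 0.13, 0]
    - [0.03, 0, -0.11, 0.13, 0]
    - [0.03, 0, -0.15, 0.13, 0]
    - [0.03, 0, -0.19, 0.13, 0]

```text
t: 52.95
ee_pos: [0.4462, 0.1911, 0.1478]
orientation: [[-0.999, -0.045, -0.0], [-0.045, 0.999, -0.0], [0.0, -0.0, -1.0]]
ft_force: [0.2, -0.4, -0.7]
finger_gap: 0.0402
finger_force: 30.0
```

Request:
servo_tool:
  moves:
    - [0.03, 0, 0, 0, -0.14]
    - [0.03, 0.01, -0.01, 0, -0.28]
    - [0.03, 0.03, -0.02, 0, -0.42]
    - [0.03, 0.05, -0.03, 0, -0.56]
    - [0.03, 0.07, -0.04, 0, -0.7]
    - [0.03, 0.09, -0.05, 0, -0.84]
    - [0.03, 0.11, -0.06, 0, -0.98]
    - [0.03, 0.13, -0.07, 0, -1.12]

```text
t: 53.75
ee_pos: [0.5771, 0.1221, 0.1475]
orientation: [[-0.47, 0.883, -0.001], [0.883, 0.47, -0.0], [0.0, -0.001, -1.0]]
ft_force: [-0.1, -0.1, -1.3]
finger_gap: 0.0397
finger_force: 30.0
```

Request:
servo_tool:
  moves:
    - [0.03, 0.015, -0.01, 0, -0.14]
    - [0.03, 0.03, -0.015, 0, -0.28]
    - [0.03, 0.045, -0.02, 0, -0.42]
    - [0.03, 0.058, -0.028, 0, -0.436]
    - [0.03, 0.058, -0.028, 0, -0.436]
    - [0.03, 0.058, -0.028, -0.04, -0.436]
    - [0.03, 0.058, -0.028, -0.08, -0.436]
    - [0.03, 0.058, -0.028, -0.098, -0.436]

```text
t: 54.55
ee_pos: [0.631, 0.0948, 0.0453]
orientation: [[-0.06, 0.998, -0.007], [0.998, 0.06, -0.0], [0.0, -0.007, -1.0]]
ft_force: [-0.5, -0.3, -2.0]
finger_gap: 0.0397
finger_force: 30.0
```

Request:
servo_tool:
  moves:
    - [0.03, 0, 0, -0.002, 0]
    - [0.03, 0, 0, -0.004, 0]
    - [0.03, 0, 0, -0.005, 0]
    - [0.03, 0, 0, -0.005, 0]

```text
t: 54.95
ee_pos: [0.636, 0.0949, 0.0471]
orientation: [[-0.059, 0.998, 0.003], [0.998, 0.059, 0.0], [0.0, 0.003, -1.0]]
ft_force: [-0.4, 0.6, -0.4]
finger_gap: 0.0401
finger_force: 30.0
```

Request:
servo_tool:
  moves:
    - [0.03, 0, 0, -0.002, 0]
    - [0.03, 0, 0, -0.003, 0]
    - [0.03, 0, 0, -0.004, 0]
    - [0.03, 0, 0, -0.005, 0]
    - [0.03, 0, 0, -0.005, 0]

```text
t: 55.45
ee_pos: [0.6349, 0.0947, 0.0409]
orientation: [[-0.059, 0.998, 0.0], [0.998, 0.059, 0.0], [0.0, 0.0, -1.0]]
ft_force: [-2.7, -0.9, 4.3]
finger_gap: 0.04
finger_force: 30.0
```

Request:
servo_tool:
  moves:
    - [0.042, 0, 0, 0.001, 0]
    - [0.05, 0, 0, 0.001, 0]
    - [0.06, 0, 0, 0.001, 0]
    - [0.065, 0, 0, 0.001, 0]
    - [0.065, 0, 0, 0.03, 0]
    - [0.065, 0, 0, 0.07, 0]
    - [0.065, 0, 0, 0.12, 0]
    - [0.065, -0.01, -0.04, 0.16, 0]

```text
t: 56.25
ee_pos: [0.6272, 0.0628, 0.1986]
orientation: [[-0.063, 0.998, 0.004], [0.998, 0.063, 0.002], [0.001, 0.004, -1.0]]
ft_force: [1.8, -0.7, 0.6]
finger_gap: 0.0647
finger_force: 0.0
```

Request:
servo_tool:
  moves:
    - [0.065, -0.01, -0.04, 0, 0]
    - [0.065, -0.01, -0.08, 0, 0]
    - [0.065, -0.005, -0.12, 0, 0]
    - [0.065, 0.01, -0.16, 0, 0]
    - [0.065, 0.022, -0.19, 0, 0]
    - [0.065, 0.022, -0.19, 0, 0]
    - [0.065, 0.022, -0.19, 0, 0]

```text
t: 56.95
ee_pos: [0.6478, -0.1307, 0.1945]
orientation: [[-0.057, 0.998, -0.001], [0.998, 0.057, 0.001], [0.001, -0.001, -1.0]]
ft_force: [-0.5, 0.9, 0.1]
finger_gap: 0.0645
finger_force: 0.0
```

```bash
python3 ck.py
python3 - <<'E'
from h import *
np.set_printoptions(precision=4,suppress=True)
for n in('wrist','scene'):
    im=robot.get_image(n); save(im,n+'17')
    print(n,[(round(d['p'],2),w(im,d['location'])) for d in robot.mark_of('grip',im)])
a=robot.get_image('scene')['image'][160:370,220:500]
cv2.imwrite('pics/c17.png',cv2.cvtColor(cv2.resize(a,(800,600)),cv2.COLOR_RGB2BGR))
E
```

```text
56.95 [ 0.6478 -0.1307  0.1945] 0.06454667826354625 0.0
wrist 0.68 [0.6355 0.0286 0.0204]
wrist 0.65 [ 0.6396 -0.0256  0.0244]
scene 0.94 [0.6362 0.0365 0.0214]
scene 0.74 [0.6364 0.0977 0.0245]
scene 0.65 [ 0.643  -0.0253  0.0237]
wrist [(0.86, array([ 0.642 , -0.1093,  0.0784]))]
scene [(0.66, array([ 0.6486, -0.1081,  0.075 ]))]
```

View pics/c17.png

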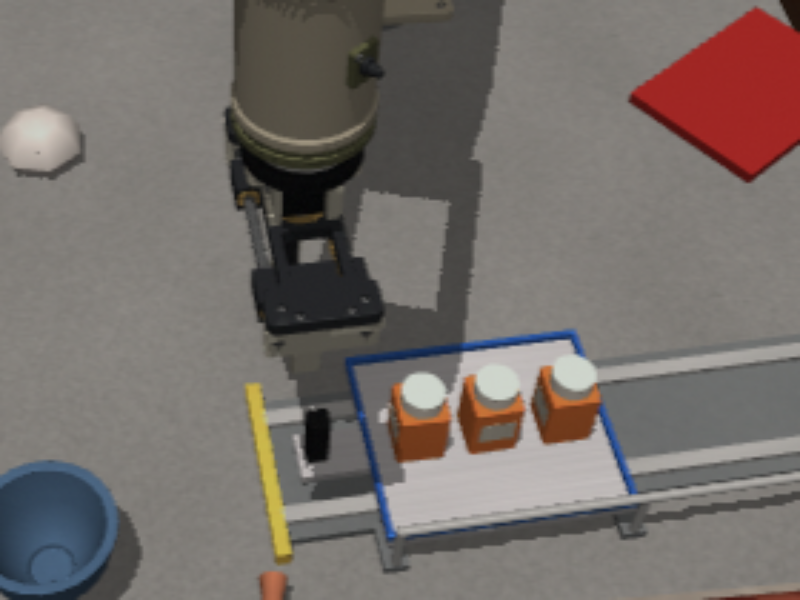

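The crop shows all three vials standing on the deck, caps at about (423,390), (497,383) and (573,375). The post is at (315,435). Next I'll grip the post and slide the sledge home gently.

Request:
servo_tool:
  moves:
    - [0.06, -0.001, 0.0235, -0.03, 0]
    - [0.06, -0.001, 0.0235, -0.06, 0]
    - [0.06, -0.001, 0.0235, -0.09, 0]
    - [0.06, -0.001, 0.0235, -0.12, 0]
    - [0.06, -0.001, 0.0235, -0.14, 0]
    - [0.06, -0.001, 0.0235, -0.148, 0]
    - [0.06, -0.001, 0.0235, -0.148, 0]
    - [0.06, -0.001, 0.0235, -0.148, 0]

```text
t: 58.2
ee_pos: [0.6479, -0.1068, 0.0484]
orientation: [[-0.059, 0.998, 0.002], [0.998, 0.059, -0.0], [-0.001, 0.002, -1.0]]
ft_force: [0.6, -0.1, 0.6]
finger_gap: 0.0599
finger_force: 0.0
```

Request:
servo_tool:
  moves:
    - [0.01, 0, 0, 0, 0]
    - [0.01, 0, 0, 0, 0]
    - [0.01, 0, 0, 0, 0]
    - [0.01, 0, 0, 0, 0]
    - [0.01, 0, 0, 0, 0]
    - [0.01, 0, 0, 0, 0]
    - [0.01, 0, 0, 0, 0]

```text
t: 58.9
ee_pos: [0.6462, -0.1067, 0.047]
orientation: [[-0.059, 0.998, -0.002], [0.998, 0.059, 0.0], [0.0, -0.002, -1.0]]
ft_force: [-5.1, 0.5, 4.6]
finger_gap: 0.0178
finger_force: 30.0
```

Request:
servo_tool:
  moves:
    - [0.01, 0, 0.002, 0, 0]
    - [0.01, 0, 0.005, 0, 0]
    - [0.01, -0.001, 0.01, 0, 0]
    - [0.01, -0.001, 0.016, 0, 0]
    - [0.01, -0.001, 0.022, 0, 0]
    - [0.01, -0.002, 0.028, 0, 0]
    - [0.01, -0.002, 0.033, 0, 0]
    - [0.01, -0.002, 0.036, 0, 0]

```text
t: 59.7
ee_pos: [0.644, -0.0704, 0.047]
orientation: [[-0.059, 0.998, -0.002], [0.998, 0.059, -0.0], [-0.0, -0.002, -1.0]]
ft_force: [-8.0, -2.2, 6.4]
finger_gap: 0.0178
finger_force: 30.0
```

Request:
servo_tool:
  moves:
    - [0.01, 0, 0.003, 0, 0]
    - [0.01, -0.001, 0.009, 0, 0]
    - [0.01, -0.001, 0.016, 0, 0]
    - [0.01, -0.001, 0.024, 0, 0]
    - [0.01, -0.002, 0.032, 0, 0]
    - [0.01, -0.002, 0.04, 0, 0]
    - [0.01, -0.003, 0.047, 0, 0]
    - [0.01, -0.003, 0.05, 0, 0]

```text
t: 60.5
ee_pos: [0.641, -0.0199, 0.047]
orientation: [[-0.06, 0.998, -0.002], [0.998, 0.06, -0.0], [0.0, -0.002, -1.0]]
ft_force: [-7.3, -3.6, 6.0]
finger_gap: 0.018
finger_force: 30.0
```

Request:
servo_tool:
  moves:
    - [0.01, 0, 0.003, 0, 0]
    - [0.01, -0.001, 0.009, 0, 0]
    - [0.01, -0.001, 0.016, 0, 0]
    - [0.01, -0.001, 0.024, 0, 0]
    - [0.01, -0.002, 0.032, 0, 0]
    - [0.01, -0.002, 0.04, 0, 0]
    - [0.01, -0.003, 0.047, 0, 0]
    - [0.01, -0.003, 0.05, 0, 0]

```text
t: 61.3
ee_pos: [0.638, 0.0302, 0.047]
orientation: [[-0.06, 0.998, -0.002], [0.998, 0.06, -0.0], [0.0, -0.002, -1.0]]
ft_force: [-7.4, -3.3, 6.0]
finger_gap: 0.0178
finger_force: 30.0
```

Request:
servo_tool:
  moves:
    - [0.01, 0, 0.003, 0, 0]
    - [0.01, -0.001, 0.009, 0, 0]
    - [0.01, -0.001, 0.016, 0, 0]
    - [0.01, -0.001, 0.024, 0, 0]
    - [0.01, -0.002, 0.032, 0, 0]
    - [0.01, -0.002, 0.039, 0, 0]
    - [0.01, -0.003, 0.044, 0, 0]
    - [0.01, -0.003, 0.046, 0, 0]

```text
t: 62.1
ee_pos: [0.6353, 0.0762, 0.047]
orientation: [[-0.06, 0.998, -0.001], [0.998, 0.06, 0.0], [0.0, -0.001, -1.0]]
ft_force: [-6.1, -2.6, 4.9]
finger_gap: 0.0177
finger_force: 30.0
```

```bash
python3 ck.py
```

```text
62.1 [0.6353 0.0762 0.047 ] 0.017692132096466754 29.998320937156677
wrist 0.64 [0.6275 0.1566 0.0222]
scene 0.95 [0.6286 0.278  0.0236]
scene 0.82 [0.6322 0.1553 0.025 ]
scene 0.74 [0.6259 0.2179 0.0224]
```

Travelled about 183 mm. I'll creep to contact.

Request:
servo_tool:
  moves:
    - [0.01, 0, 0.002, 0, 0]
    - [0.01, 0, 0.005, 0, 0]
    - [0.01, 0, 0.008, 0, 0]
    - [0.01, -0.001, 0.011, 0, 0]
    - [0.01, -0.001, 0.013, 0, 0]
    - [0.01, -0.001, 0.015, 0, 0]
    - [0.01, -0.001, 0.016, 0, 0]

```text
t: 63.0
ee_pos: [0.6343, 0.0917, 0.047]
orientation: [[-0.059, 0.998, -0.001], [0.998, 0.059, -0.0], [0.0, -0.001, -1.0]]
ft_force: [-7.8, -1.4, 5.6]
finger_gap: 0.0177
finger_force: 30.0
```

Request:
servo_tool:
  moves:
    - [0.01, 0, 0.001, 0, 0]
    - [0.01, 0, 0.002, 0, 0]
    - [0.01, 0, 0.003, 0, 0]
    - [0.01, 0, 0.004, 0, 0]
    - [0.01, 0, 0.004, 0, 0]

```text
t: 63.5
ee_pos: [0.6343, 0.093, 0.047]
orientation: [[-0.058, 0.998, -0.002], [0.998, 0.058, -0.003], [-0.003, -0.002, -1.0]]
ft_force: [-8.1, -12.2, 6.9]
finger_gap: 0.018
finger_force: 30.0
```

The hard stop came at 199.7 mm, which also confirms the sledge was fully drawn out before. Letting go.

Request:
servo_tool:
  moves:
    - [0.01, 0, -0.002, 0, 0]
    - [0.01, 0, -0.002, 0, 0]
    - [0.03, 0, -0.002, 0, 0]
    - [0.05, 0, -0.002, 0, 0]
    - [0.06, 0, -0.002, 0, 0]
    - [0.06, 0, -0.002, 0, 0]

```text
t: 64.1
ee_pos: [0.6352, 0.0936, 0.047]
orientation: [[-0.059, 0.998, 0.0], [0.998, 0.059, 0.0], [0.0, 0.0, -1.0]]
ft_force: [-0.3, 0.7, -0.8]
finger_gap: 0.0452
finger_force: 0.0
```

Request:
servo_tool:
  moves:
    - [0.06, 0, -0.002, 0.03, 0]
    - [0.06, 0, -0.002, 0.07, 0]
    - [0.06, 0, -0.005, 0.11, 0]
    - [0.06, -0.02, -0.04, 0.15, 0]
    - [0.06, -0.05, -0.08, 0.16, 0]
    - [0.06, -0.08, -0.12, 0.16, 0]
    - [0.06, -0.1, -0.16, 0.16, 0]
    - [0.06, -0.1, -0.16, 0.16, 0]

```text
t: 64.9
ee_pos: [0.5331, -0.0711, 0.2076]
orientation: [[-0.055, 0.999, 0.0], [0.999, 0.055, -0.002], [-0.002, 0.0, -1.0]]
ft_force: [0.4, 0.6, 0.3]
finger_gap: 0.06
finger_force: 0.0
```

```bash
python3 ck.py
python3 - <<'E'
from h import *
np.set_printoptions(precision=4,suppress=True)
for n in('top','scene'):
    im=robot.get_image(n); save(im,n+'18')
    for q in('grip','deck','rock','mortar','amber_bottle','vial1'): print(n,q,[(round(d['p'],2),w(im,d['location'])) for d in robot.mark_of(q,im) if d['p']>.4])
E
```

```text
64.9 [ 0.5331 -0.0711  0.2076] 0.06004105651076789 0.0
scene 0.96 [0.6237 0.2953 0.0236]
scene 0.63 [0.6293 0.175  0.0241]
scene 0.56 [0.6253 0.2369 0.0167]
top grip [(0.65, array([0.6361, 0.091 , 0.0758]))]
top deck [(0.79, array([0.6266, 0.2322, 0.0219]))]
top rock [(0.73, array([ 0.2667, -0.3274, -0.0043]))]
top mortar [(0.92, array([ 0.7202, -0.3175, -0.0015]))]
top amber_bottle [(0.74, array([ 0.6226, -0.4889, -0.0026]))]
top vial1 [(0.71, array([0.6267, 0.2345, 0.0262])), (0.63, array([0.6224, 0.2946, 0.0264])), (0.59, array([0.6229, 0.2335, 0.0213]))]
scene grip []
scene deck [(0.59, array([0.6239, 0.2339, 0.0234]))]
scene rock [(0.91, array([ 0.2692, -0.3291,  0.0055]))]
scene mortar [(0.71, array([ 0.7225, -0.3182, -0.0034]))]
scene amber_bottle [(0.77, array([ 0.6194, -0.4886,  0.0004]))]
scene vial1 [(0.97, array([0.6286, 0.2967, 0.0196])), (0.9, array([0.6252, 0.2356, 0.0212])), (0.81, array([0.6299, 0.1733, 0.0256]))]
```

```bash
python3 -c "
from bench import robot
print(robot.sign_off())"
```

```text
the job is handed in; nothing more can be done
None
```

The job is handed in: I drew the sledge out to its hard stop, stood all three vials I could find upright on the deck, slid it fully home (199.7 mm of travel), and let go; the last camera check put all three on the deck with the mortar, bottle and rock where they were.

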